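Hang the bracket on the free branch of the turning bracket tree

TASK

Turn the bracket tree until its free branch (the one with the orange stop ring) points out over the red mark on the base, then take the yellow bracket and hang it on that branch by its square hole, pushing the stiff orange ring back along the branch with it until the ring is fully home against its brass backstop. Work gently and never ram or force the tree or the bracket: keep every push below 18 N. Let go with the bracket hanging freely and upright over the mark, and leave the other things on the bench alone.

Things in the scene. Friction and masses are not known exactly. Their poses are not given: they have to be found in the camera images.
- tree: Bracket tree fixed to the bench: dark round base (156 mm diameter, 14 mm high), post (22 mm) and a turning black hub (32 mm diameter, 150 to 184 mm high) with four level steel branches 90 degrees apart, 10 mm thick, axis 170 mm above the bench, ending 130 mm from the post axis. Origin: bench level, post axis. Its -x points to the red mark.
- rotor (a joint): Turn of the tree (rad): 0 when the free branch points exactly over the red mark (good within 0.14); positive is anticlockwise from above. Starts between 1.0 and 2.1. Stiff: stays where it is left, turns at 0.25 N m (about 3 N sideways near a branch tip). Stops at -2.6 and 2.6.
- branch_root (a point): Point on the post axis at branch height, 170 mm; axes turn with the tree, free branch along -x. The other three branches carry blue or grey brackets fixed to them: plates 34 to 36 mm wide, 8 mm thick, 45 mm from the post axis, between 107 and 195 mm above the bench, each with a foot reaching 25 to 65 mm from the post axis.
- branch_tip (a point): Outer tip of the free branch, 130 mm from the post axis; the branch is 10 mm thick with a round end.
- ring (a joint): How far (m) the orange ring (28 mm diameter, 8 mm thick) stands out along the free branch from home: 0 is fully home, starts at 0.012 to 0.024. Slides at about 4 N, stays where left, stops hard at home on an 18 mm brass backstop clamped by hand: the ring's outer face at home is 50 mm from the post axis give or take 14 mm, not measured: feel for it.
- bracket_center (a point): Yellow bracket standing on its foot; this point is in the middle of the plate, 61 mm above its underside. Plate 8 mm thick (its x), 36 mm wide (its y), 122 mm high, in the middle of a foot 46 (x) by 36 (y) mm, 6 mm thick. 0.09 to 0.18 kg. Same both ways round. Grip it across its thickness near the top, above the hole.
- bracket_hole (a point): Centre of the square hole (16 by 16 mm, through the plate along x) in the yellow bracket, 70 mm above its underside and 52 mm below its top; same axes as the bracket. Hanging, it lies 3 mm below the branch axis.
- jar: Glass jar, white lid, 60 mm diameter, 75 mm high; leave alone. Origin under its centre.
- filter_can: White filter canister, 56 mm diameter, 100 mm high; leave alone. Origin under its centre.
- low_bracket: Small grey bracket standing on the bench, 50 by 40 mm, 50 mm high; leave alone. Origin under its centre.
- flange: Steel flange ring, 60 mm diameter, 12 mm high; leave alone. Origin under its centre.
- screwdriver: Screwdriver lying on the bench, green handle; leave alone. Origin under its centre.
- wrench: Steel wrench lying on the bench; leave alone. Origin under its centre.
- bracket: The same yellow bracket, origin under the centre of its foot; x along the plate's thickness, z up.
Mind the look-alikes: they are no part of the job. Of the things shaped like the bracket, the yellow one is meant.

How it is judged:
By the outcome, as a careful person would: the job done as asked, in the order asked, and still so for the second after the job is handed in, with the robot touching nothing.
It also fails if it takes over 67 s, if anything falls off the work surface, if the arm or the gripper's body presses on something with over 40 N, if the wrist force passes 120 N, or if a joint passes its speed limit or range.

ROBOT

A 6-joint arm with a two-finger parallel gripper is mounted at the origin on the work surface. World frame = base frame: x ahead of the robot, y to its left, z up, the work surface at z = 0. Lengths are in m, angles in rad, forces in N, time in s.
With the tool pointing down it reaches from about 0.4 to 0.825 m from the base axis. Payload 7 kg.
Tool frame: the origin (TCP) lies between the finger pads; the fingertips stand 11 mm ahead of it and the grasp point (between the pads) lies 8 mm behind it; x points along the fingers, z is the direction in which the jaws open and shut, and the axes are right-handed (so a half turn about x gives the same grasp; the last joint's range is limited). The gripper opens to 88 mm and grips with 3 to 60 N. Pads are 19 mm wide; open, the fingers measure 130 mm over their backs; the gripper's body (78 mm by 193 mm) begins 47 mm behind the grasp point.
Start: joints at [-0.999, 0.359, 0.012, 0, -1.224, -0.288], TCP at [0.189, -0.648, 0.203] pointing down, gripper open.
Joint ranges: [-3.07, 3.07], [-1.43, 2.12], [-1.02, 1.25], [-3.03, 1.67], [-3.05, -0], [-3.03, 3.03]. Speed limits (rad/s): [2.39, 2.39, 3.01, 3.14, 3.14, 3.14].

INTERFACE

Orientations are given as [roll, pitch, yaw] about the fixed x, y, z axes, in that order (R = Rz(yaw) Ry(pitch) Rx(roll)).
In Python, from station import arm gives the robot as it stands.
- The arm moves only by the tool jog_arm, never from a script. Its argument "motion" is a list of rows, each an object of numbers: "dx", "dy", "dz": the shift along the tool's x, y, z in m; "twist": the turn about the tool's x in degrees. In form: [{"dx": .., "dy": .., "dz": .., "twist": ..}, ...]. A call has 1 to 20 rows; each row is the pose to reach, as a shift and turn from the pose commanded when the call began, along the tool's axes at that moment; what a row does not reach only later rows make up. A row lasts 1/12 s, in which the tool goes at most 41.7 mm and 7.16 degrees, less where a joint would pass 70% of its speed; a pose out of reach is approached as far as the arm can. A call with a gripper value outside its range is refused whole. "gripper" is the finger opening in m, from 0 to 0.0876, set as the call begins (left out, the last holds). The fingers move at their own pace and stop on an object; "newtons" is the grip in N (left out, the last holds). Time passes only in rows, so rows that repeat a pose let the fingers close. It gives the time, the measured TCP pose, the force and the opening at its end, in the units of the state.
- arm.get_state(): the state, without advancing time (a new reading comes with each control period).
- arm.grab_frame(name): name is "scene" or "side" or "wrist"; returns the picture (384x512x3 uint8, red, green, blue); there is no depth.
- arm.camera_model(name): a dict with "camera_matrix" (3x3 intrinsics, pixels), "k1" (the pictures are not rectified: a ray, as slopes to the right and down, at radius r is drawn at 1 + k1 r^2 times it, then the intrinsics apply), "eye" and "attitude" of the camera in the world. Camera axes: x right, y down, z forward; pixel columns grow to the right and rows downward; lengths in m; the calibration is good to about 2 mm. A picture is of the moment at which its call begins: read the wrist's pose just before it. camera_model takes no time and is no camera call; for the wrist camera it gives the pose at the moment of the call.
- arm.job_done(): hands the job in, once; it reports no verdict.
The state is a dict: "t": time; "q": joint angles; "qd": joint speeds; "joint_efforts": joint torques, N m; "eef_pos": TCP position; "ee_rot": TCP orientation; "force": force on the tool from outside, world axes, zero at the start; "moment": the same for the moment, N m; "width": finger opening in m.
Only numpy, scipy, OpenCV 4.12 (cv2) and the standard library are available. Lean on these libraries where they do the work, as an engineer would, in place of code of your own. Each camera call takes 0.05 s, during which the arm holds its last target.

## Working session

There is one attempt and no reset: what is moved stays moved. The work goes in short steps, Python scripts to look and compute and a tool call to move; the robot and the scene stay as the last step left them, time stands still between calls to the robot, and variables do not carry over. Pictures are saved under pics/ and viewed, and the job is handed in when it is done.

Besides the shell and the picture viewer there is one more tool, called as name(argument=value, ...) on one line, values as JSON. jog_arm: Moves the arm, as the interface text tells. Its arguments: {"type":"object","properties":{"motion":{"type":"array"},"gripper":{"type":"number"},"newtons":{"type":"number"}},"required":["motion"]}

```bash
mkdir -p pics; ls; cat > h.py <<'E'
import numpy as np, cv2
from station import arm
from scipy.spatial.transform import Rotation as R
def grab(n,f):
    im=arm.grab_frame(n); cv2.imwrite('pics/'+f+'.png',im[:,:,::-1]); return im
E
python3 - <<'E'
from h import *
s=arm.get_state(); print(s)
for n in ['scene','side','wrist']:
    print(n,arm.camera_model(n)); grab(n,n+'0')
E
```

```text
pics
{'t': 0.0, 'q': array([-9.98911252e-01,  3.59377392e-01,  1.10677454e-02, -3.54632378e-04,
       -1.22412609e+00, -2.88096950e-01]), 'qd': array([ 0.00086684,  0.0007128 , -0.00036743, -0.00146824,  0.00152954,
       -0.00127728]), 'joint_efforts': array([-1.33384838e-04, -5.82720816e+01,  2.93060714e+01,  6.99717432e+00,
        6.96364456e-03, -1.15057460e-04]), 'eef_pos': array([ 0.18881405, -0.64749568,  0.20203194]), 'ee_rot': array([0.08750657, 1.56912335, 1.94197026]), 'force': array([ 0.46504335, -0.00935634,  0.22357852]), 'moment': array([ 0.0001036 , -0.01156304, -0.02899497]), 'width': 0.08754068639506095}
scene {'camera_matrix': array([[363.75086467,   0.        , 255.26671215],
       [  0.        , 363.75086467, 198.47701706],
       [  0.        ,   0.        ,   1.        ]]), 'k1': -0.09402451344093238, 'eye': array([1.44634179, 0.33162018, 0.76727807]), 'attitude': array([-2.15323917, -0.0143981 ,  1.9546025 ])}
side {'camera_matrix': array([[458.33159141,   0.        , 254.23764902],
       [  0.        , 458.33159141, 187.95617108],
       [  0.        ,   0.        ,   1.        ]]), 'k1': -0.061601870607401125, 'eye': array([0.41978676, 0.81121672, 1.08108639]), 'attitude': array([-2.42136413,  0.01816243, -3.01682722])}
wrist {'camera_matrix': array([[295.70307763,   0.        , 256.33851439],
       [  0.        , 295.70307763, 190.87675187],
       [  0.        ,   0.        ,   1.        ]]), 'k1': 0.007161695907864129, 'eye': array([ 0.11836346, -0.66872376,  0.38424256]), 'attitude': array([ 2.86756990e+00, -6.23515849e-04,  1.85426858e+00])}
```

View pics/scene0.png

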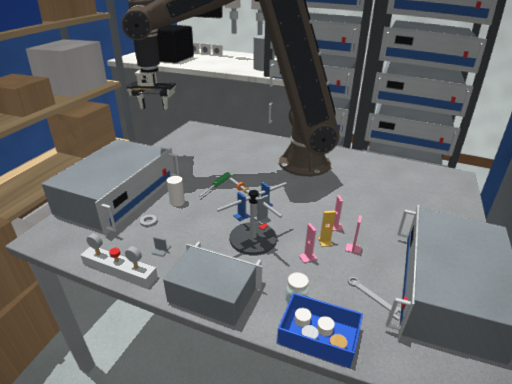

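View pics/side0.png

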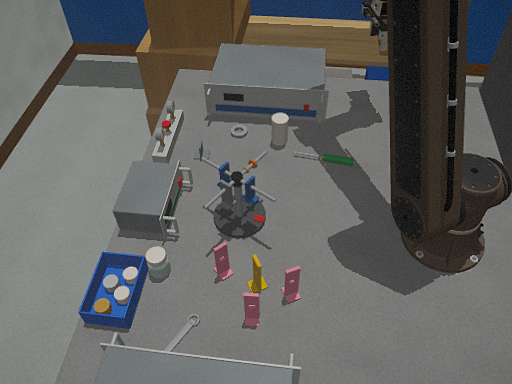

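View pics/wrist0.png

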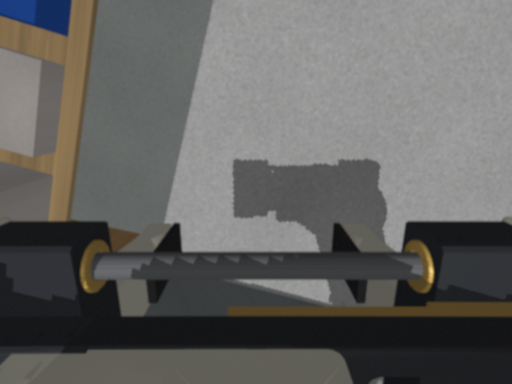

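```bash
cat >> h.py <<'E'
def cam(n):
    m=arm.camera_model(n); return m
def ray(m,u,v):
    K=m['camera_matrix']; d=np.array([(u-K[0,2])/K[0,0],(v-K[1,2])/K[1,1]])
    p=d.copy()
    for _ in range(30): p=d/(1+m['k1']*(p@p))
    r=R.from_euler('xyz',m['attitude']).apply([p[0],p[1],1.]); return np.array(m['eye']),r/np.linalg.norm(r)
def onz(m,u,v,z):
    o,d=ray(m,u,v); return o+d*(z-o[2])/d[2]
def tri(obs):
    A=np.zeros((3,3));b=np.zeros(3);rs=[ray(m,*p) for m,p in obs]
    for o,d in rs:
        P=np.eye(3)-np.outer(d,d);A+=P;b+=P@o
    x=np.linalg.solve(A,b); return x,[np.linalg.norm((np.eye(3)-np.outer(d,d))@(x-o)) for o,d in rs]
def proj(m,X):
    p=R.from_euler('xyz',m['attitude']).inv().apply(np.asarray(X)-m['eye']); s=p[:2]/p[2]; s=s*(1+m['k1']*(s@s)); K=m['camera_matrix']
    return np.array([K[0,0]*s[0]+K[0,2],K[1,1]*s[1]+K[1,2]])
def crop(src,f,x0,y0,x1,y1,k):
    im=cv2.imread('pics/'+src+'.png')[y0:y1,x0:x1]; cv2.imwrite('pics/'+f+'.png',cv2.resize(im,None,fx=k,fy=k,interpolation=cv2.INTER_CUBIC))
E
python3 - <<'E'
from h import *
crop('scene0','sc1',200,160,375,280,4.5)
crop('side0','si1',180,130,320,335,2.9)
E
```

```text
(no output)
```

View pics/sc1.png

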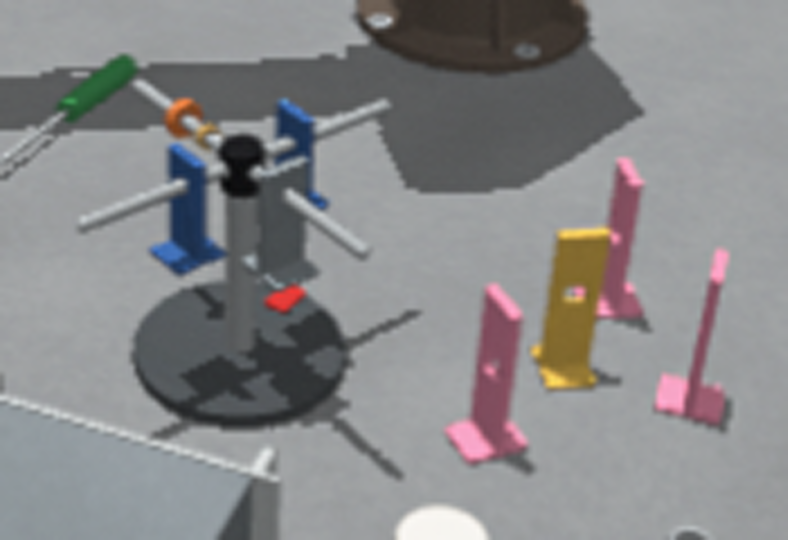

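View pics/si1.png

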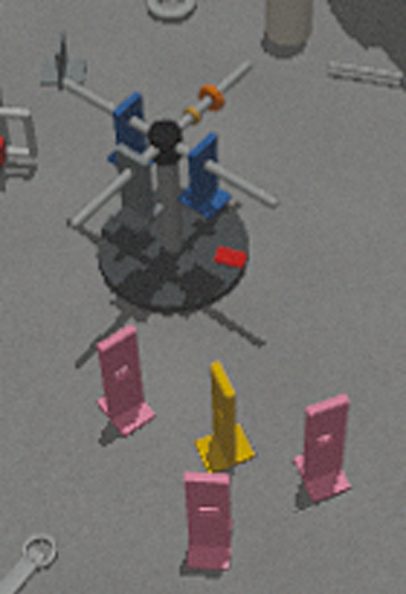

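```bash
cat > m1.py <<'E'
from h import *
S=cam('scene');D=cam('side')
a=lambda x,y:(200+x/4.5-.5+.5/4.5,160+y/4.5-.5+.5/4.5); b=lambda x,y:(180+x/2.9-.3,130+y/2.9-.3)
P={'tip':((137,82),(249,66)),'ring':((184,118),(211,97)),'hubtop':((243,145),(166,130)),'blueRtip':((386,103),(274,203)),'greytip':((365,250),(73,223)),'Ltip':((82,225),(65,88)),
'ytopA':((560,231),(212,367)),'ytopB':((607,233),(227,383)),'hole':((574,293),(224,410)),'red':((286,298),(231,257)),'base':((240,352),(174,259))}
for k,(p,q) in P.items():
    x,e=tri([(S,a(*p)),(D,b(*q))]); print(k,x.round(4),np.round(e,4))
print('red at 14mm',onz(S,*a(286,298),.014),onz(D,*b(231,257),.014))
# base disc edges in scene
print('foot', [onz(S,*a(*p),.003).round(4) for p in ((532,350),(548,388),(597,380))],[onz(D,*b(*p),.003).round(4) for p in ((212,470),(254,456),(197,447))])
E
python3 m1.py
```

```text
tip [ 0.5206 -0.1206  0.1683] [0.0017 0.0017]
ring [ 0.5521 -0.0707  0.1694] [0.0003 0.0003]
hubtop [ 0.5864 -0.0122  0.1815] [0.0003 0.0003]
blueRtip [0.4793 0.0547 0.1708] [0.0003 0.0003]
greytip [0.6534 0.0973 0.1706] [0.0001 0.0001]
Ltip [ 0.6955 -0.0757  0.1659] [0.003 0.003]
ytopA [0.517  0.1974 0.1214] [0.0027 0.0027]
ytopB [0.5036 0.2218 0.1241] [0.0046 0.0046]
hole [0.507  0.2095 0.0673] [0.0005 0.0005]
red [5.261e-01 2.000e-04 1.340e-02] [0.0004 0.0004]
base [ 0.5849 -0.0092 -0.0025] [0.0048 0.0048]
red at 14mm [0.52717766 0.00095266 0.014     ] [5.25941508e-01 1.40412210e-04 1.40000000e-02]
foot [array([0.5016, 0.1853, 0.003 ]), array([0.5389, 0.2063, 0.003 ]), array([0.5166, 0.2372, 0.003 ])] [array([0.5157, 0.234 , 0.003 ]), array([0.4796, 0.2156, 0.003 ]), array([0.5323, 0.2123, 0.003 ])]
```

```bash
cat >> h.py <<'E'
def T():
    s=arm.get_state(); return np.array(s['eef_pos']),R.from_euler('xyz',s['ee_rot']).as_matrix(),s
def hd(v): return np.degrees(np.arctan2(v[1],v[0]))
def plan(pts):
    "pts: list of (xyz, heading of jaw axis mod 180) -> tool-frame shift + twist from present"
    p,M,s=T(); print('t',round(s['t'],2),'p',p.round(4),'zhd',hd(M[:,2]).round(2),'F',np.round(s['force'],1),'w',round(s['width'],4),'q',np.round(s['q'],2))
    for X,h in pts:
        d=M.T@(np.array(X)-p)
        a=(h-hd(M[:,2])+90)%180-90
        # twist + about tool x (down) turns heading negative
        print('dx %.4f dy %.4f dz %.4f twist %.2f'%(*d,-a))
E
python3 - <<'E'
from h import *
p,M,s=T(); print(M.round(3)); print(hd(M[:,2]),hd(M[:,1]))
C=np.array([.587,-.0115]);
def uv(h): h=np.radians(h); return np.array([np.cos(h),np.sin(h)])
r=.106
# start clear: 40mm off axis on anticlockwise side
for h0,off,z in ((238.6,.045,.24),(238.6,.045,.16),):
    xy=C+r*uv(h0)+off*uv(h0+90); plan([([*xy,z],h0)])
E
```

```text
[[-0.001 -0.96  -0.28 ]
 [ 0.001 -0.28   0.96 ]
 [-1.     0.     0.001]]
106.25436781820527 -163.7456205005175
t 0.15 p [ 0.1888 -0.6476  0.2023] zhd 106.25 F [-0.4 -0.  -0.6] w 0.0874 q [-1.    0.36  0.01 -0.   -1.22 -0.29]
dx -0.0373 dy -0.5123 dz 0.3946 twist 47.65
t 0.15 p [ 0.1888 -0.6476  0.2023] zhd 106.25 F [-0.4 -0.  -0.6] w 0.0874 q [-1.    0.36  0.01 -0.   -1.22 -0.29]
dx 0.0427 dy -0.5123 dz 0.3945 twist 47.65
```

jog_arm(motion=[{"dx":-0.04,"dy":0,"dz":0,"twist":-7},{"dx":-0.08,"dy":-0.03,"dz":0.02,"twist":-14},{"dx":-0.09,"dy":-0.06,"dz":0.045,"twist":-21},{"dx":-0.09,"dy":-0.09,"dz":0.068,"twist":-28},{"dx":-0.09,"dy":-0.12,"dz":0.091,"twist":-35},{"dx":-0.09,"dy":-0.15,"dz":0.115,"twist":-42},{"dx":-0.09,"dy":-0.18,"dz":0.138,"twist":-49},{"dx":-0.09,"dy":-0.21,"dz":0.161,"twist":-56},{"dx":-0.09,"dy":-0.24,"dz":0.184,"twist":-63},{"dx":-0.09,"dy":-0.27,"dz":0.207,"twist":-70},{"dx":-0.09,"dy":-0.3,"dz":0.23,"twist":-77},{"dx":-0.09,"dy":-0.33,"dz":0.253,"twist":-84},{"dx":-0.09,"dy":-0.36,"dz":0.276,"twist":-91},{"dx":-0.09,"dy":-0.39,"dz":0.3,"twist":-98},{"dx":-0.09,"dy":-0.42,"dz":0.323,"twist":-105},{"dx":-0.09,"dy":-0.45,"dz":0.346,"twist":-112},{"dx":-0.09,"dy":-0.48,"dz":0.37,"twist":-119},{"dx":-0.09,"dy":-0.5123,"dz":0.3945,"twist":-126},{"dx":-0.09,"dy":-0.5123,"dz":0.3945,"twist":-132.35},{"dx":-0.09,"dy":-0.5123,"dz":0.3945,"twist":-132.35}], gripper=0, newtons=20)

```text
t: 1.82
eef_pos: [0.5711, -0.1238, 0.2919]
ee_rot: [-1.08, 1.569, 3.093]
force: [-1.1, 0.3, 0.1]
width: 0.0004
```

```bash
python3 - <<'E'
from h import *
W=cam('wrist'); grab('wrist','w1'); grab('scene','sc2')
C=np.array([.587,-.0115])
for X in ([*C,.184],[.5206,-.1206,.17],[.526,.0005,.014]): print(proj(W,X))
plan([([.571,-.124,.157],238.6)])
print(W)
crop('w1','w1b',0,0,512,384,1.5)
E
```

```text
[155.87539816 223.23529803]
[276.59214431 219.09086004]
[205.26771282 217.47330551]
t 1.92 p [ 0.5701 -0.1257  0.2926] zhd -121.57 F [ 0.1 -0.1  0.4] w 0.0004 q [ 0.12  0.16 -0.05 -0.   -1.36  0.9 ]
dx 0.1356 dy -0.0000 dz -0.0020 twist -0.17
{'camera_matrix': array([[295.70307763,   0.        , 256.33851439],
       [  0.        , 295.70307763, 190.87675187],
       [  0.        ,   0.        ,   1.        ]]), 'k1': 0.007161695907864129, 'eye': array([ 0.6334396 , -0.16179686,  0.47394739]), 'attitude': array([ 2.86651985e+00, -1.40913989e-03, -2.11061451e+00])}
```

View pics/w1b.png

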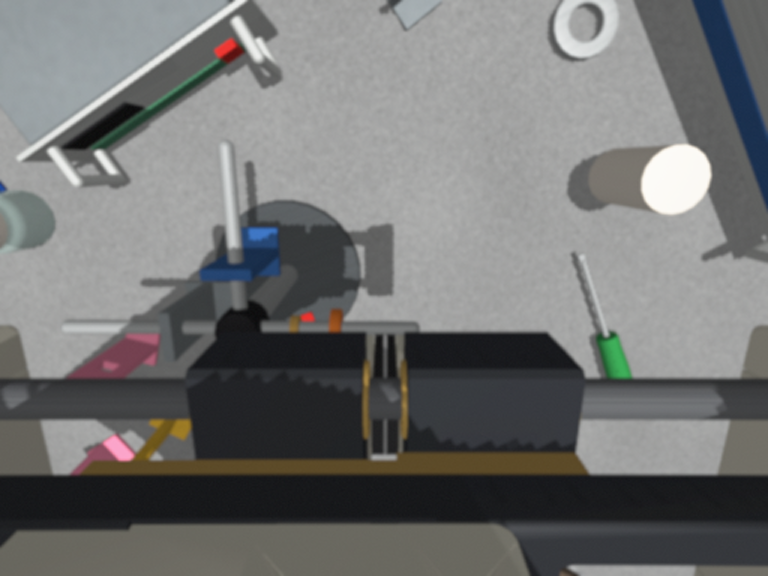

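jog_arm(motion=[{"dx":0.035,"dy":0,"dz":0,"twist":0},{"dx":0.07,"dy":0,"dz":-0.001,"twist":0},{"dx":0.105,"dy":0,"dz":-0.002,"twist":0},{"dx":0.125,"dy":0,"dz":-0.002,"twist":0},{"dx":0.135,"dy":0,"dz":-0.002,"twist":0},{"dx":0.135,"dy":0,"dz":-0.002,"twist":0}])

```text
t: 2.42
eef_pos: [0.5696, -0.1251, 0.156]
ee_rot: [-0.974, 1.567, -3.096]
force: [-0.6, -0.5, -0.1]
width: 0.0004
```

```bash
cat > turn.py <<'E'
from h import *
import sys
C=np.array([.587,-.0115]); r=.106
def uv(h): h=np.radians(h); return np.array([np.cos(h),np.sin(h)])
# args: list of branch heading, off
z=.157; pts=[]
for a in sys.argv[1:]:
    h,off=map(float,a.split(',')); xy=C+r*uv(h)+off*uv(h+90); pts.append(([*xy,z],h))
plan(pts)
E
python3 turn.py 238.6,.030 238.6,.022 238.6,.016 234,.015 230,.015 226,.015 222,.015 218,.015
```

```text
t 2.42 p [ 0.5696 -0.1251  0.156 ] zhd -121.61 F [-0.6 -0.5 -0.1] w 0.0004 q [ 0.12  0.25 -0.26 -0.   -1.07  0.9 ]
dx -0.0009 dy -0.0143 dz -0.0000 twist -0.21
dx -0.0009 dy -0.0223 dz 0.0000 twist -0.21
dx -0.0009 dy -0.0283 dz 0.0000 twist -0.21
dx -0.0008 dy -0.0379 dz 0.0009 twist 4.39
dx -0.0008 dy -0.0453 dz 0.0012 twist 8.39
dx -0.0008 dy -0.0528 dz 0.0009 twist 12.39
dx -0.0008 dy -0.0602 dz 0.0000 twist 16.39
dx -0.0008 dy -0.0676 dz -0.0013 twist 20.39
```

jog_arm(motion=[{"dx":-0.001,"dy":-0.008,"dz":0,"twist":0},{"dx":-0.001,"dy":-0.015,"dz":0,"twist":0},{"dx":-0.001,"dy":-0.02,"dz":0,"twist":0},{"dx":-0.001,"dy":-0.024,"dz":0,"twist":0},{"dx":-0.001,"dy":-0.027,"dz":0,"twist":0},{"dx":-0.001,"dy":-0.03,"dz":0,"twist":1},{"dx":-0.001,"dy":-0.033,"dz":0.0004,"twist":2},{"dx":-0.001,"dy":-0.036,"dz":0.0008,"twist":3.5}])

```text
t: 3.08
eef_pos: [0.5401, -0.1058, 0.1591]
ee_rot: [2.246, 1.571, 0.064]
force: [-0.7, 0.1, -0.8]
width: 0.0007
```

```bash
python3 - <<'E'
from h import *
s=arm.get_state();print(s['force'],s['moment'])
grab('side','s2');crop('s2','s2b',170,90,330,230,4)
E
python3 turn.py 236,.015 234,.015 230,.015 226,.015 222,.015 218,.015 214,.015 210,.015 206,.015
```

```text
[-0.7456863   0.14314498 -0.76065248] [-0.06238049  0.13509325  0.03516412]
t 3.13 p [ 0.5396 -0.1057  0.1591] zhd -125.12 F [-1.  -0.1  0. ] w 0.0003 q [ 0.16  0.19 -0.33 -0.   -1.05  0.8 ]
dx 0.0021 dy 0.0017 dz 0.0013 twist -1.12
dx 0.0021 dy -0.0020 dz 0.0019 twist 0.88
dx 0.0021 dy -0.0095 dz 0.0025 twist 4.88
dx 0.0021 dy -0.0170 dz 0.0027 twist 8.88
dx 0.0021 dy -0.0244 dz 0.0023 twist 12.88
dx 0.0021 dy -0.0318 dz 0.0014 twist 16.88
dx 0.0021 dy -0.0392 dz 0.0000 twist 20.88
dx 0.0021 dy -0.0464 dz -0.0019 twist 24.88
dx 0.0021 dy -0.0535 dz -0.0043 twist 28.88
```

View pics/s2b.png

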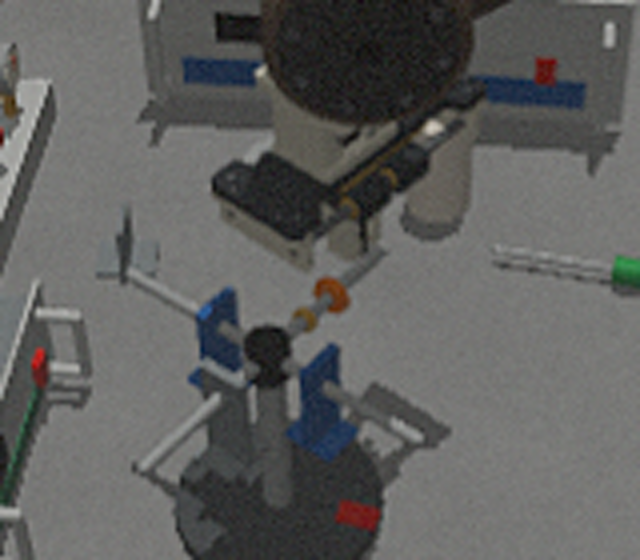

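jog_arm(motion=[{"dx":0,"dy":-0.003,"dz":0.001,"twist":1},{"dx":0,"dy":-0.006,"dz":0.002,"twist":3},{"dx":0.001,"dy":-0.0095,"dz":0.0025,"twist":4.9},{"dx":0.001,"dy":-0.013,"dz":0.0027,"twist":6.9},{"dx":0.001,"dy":-0.017,"dz":0.0027,"twist":8.9},{"dx":0.001,"dy":-0.0207,"dz":0.0025,"twist":10.9},{"dx":0.001,"dy":-0.0244,"dz":0.0023,"twist":12.9},{"dx":0.001,"dy":-0.028,"dz":0.0019,"twist":14.9},{"dx":0.001,"dy":-0.0318,"dz":0.0014,"twist":16.9},{"dx":0.001,"dy":-0.0355,"dz":0.0007,"twist":18.9},{"dx":0.001,"dy":-0.0392,"dz":0,"twist":20.9},{"dx":0.001,"dy":-0.0428,"dz":-0.001,"twist":22.9},{"dx":0.001,"dy":-0.0464,"dz":-0.0019,"twist":24.9}])

```text
t: 4.22
eef_pos: [0.5031, -0.0778, 0.1579]
ee_rot: [0.081, 1.571, -2.536]
force: [0.5, 0.1, 0.8]
width: 0.0002
```

```bash
python3 - <<'E'
from h import *
s=arm.get_state();print(s['force'],s['moment'])
grab('side','s3');crop('s3','s3b',170,90,330,230,4)
E
python3 turn.py  209,.015 206,.015 202,.015 198,.015 194,.015 190,.015 186,.015 182,.015 178,.015 174,.015 170,.015
```

```text
[0.4941068  0.09837163 0.76014201] [ 0.02140439  0.15148336 -0.01315457]
t 4.27 p [ 0.5027 -0.0775  0.158 ] zhd -150.06 F [-0.5  0.3 -0.7] w 0.0004 q [ 0.23  0.12 -0.41 -0.   -1.04  0.29]
dx 0.0010 dy -0.0019 dz 0.0002 twist 0.94
dx 0.0010 dy -0.0075 dz 0.0008 twist 3.94
dx 0.0010 dy -0.0150 dz 0.0011 twist 7.94
dx 0.0010 dy -0.0224 dz 0.0008 twist 11.94
dx 0.0010 dy -0.0299 dz 0.0000 twist 15.94
dx 0.0010 dy -0.0372 dz -0.0012 twist 19.94
dx 0.0010 dy -0.0445 dz -0.0030 twist 23.94
dx 0.0010 dy -0.0516 dz -0.0053 twist 27.94
dx 0.0010 dy -0.0585 dz -0.0081 twist 31.94
dx 0.0010 dy -0.0652 dz -0.0114 twist 35.94
dx 0.0010 dy -0.0717 dz -0.0151 twist 39.94
```

View pics/s3b.png

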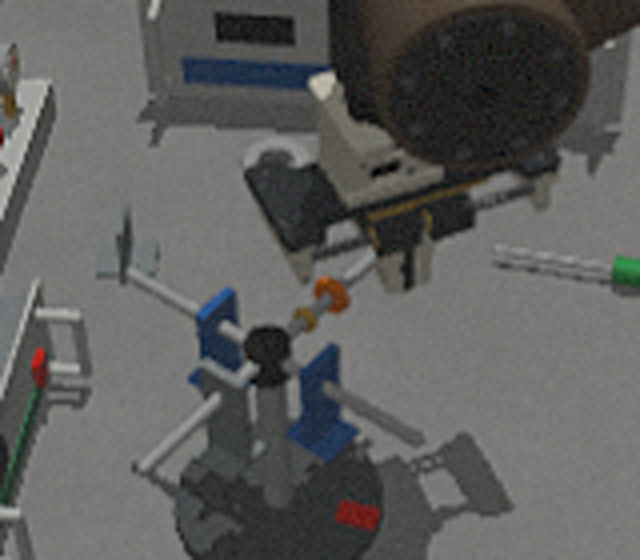

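```bash
python3 - <<'E'
from h import *
S=cam('scene');D=cam('side')
p,M,s=T()
for d in (-.03,0,.011):
    X=p+M[:,0]*d; print(d,X,proj(D,X),(proj(D,X)-[170,90])*4,proj(S,X))
grab('scene','sc3');crop('sc3','sc3b',180,120,320,240,5)
E
```

```text
-0.03 [ 0.50272146 -0.07755407  0.18796397] [270.43818452 158.12632968] [401.75273809 272.50531872] [244.64114202 173.10867136]
0 [ 0.50271847 -0.07754965  0.15796397] [270.3507719  165.72109156] [401.40308759 302.88436622] [244.65548967 181.08533456]
0.011 [ 0.50271737 -0.07754803  0.14696397] [270.31934852 168.43992733] [401.27739408 313.75970933] [244.66088875 183.95639987]
```

View pics/sc3b.png

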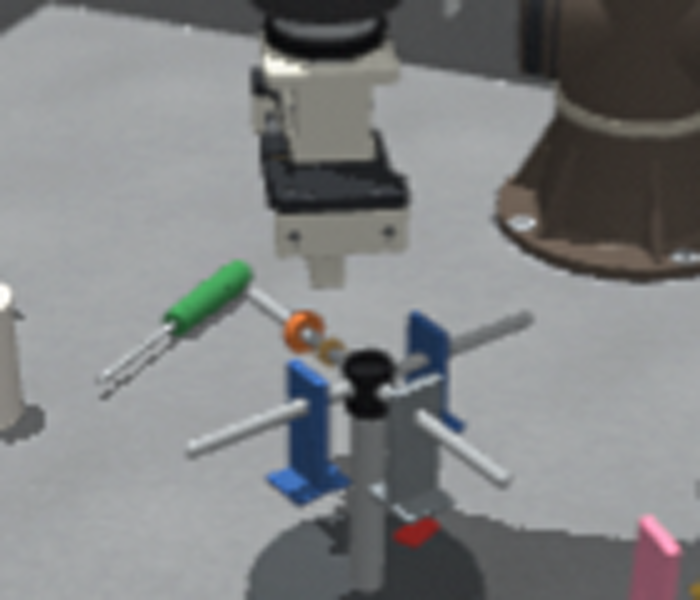

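```bash
python3 - <<'E'
from h import *
S=cam('scene');D=cam('side')
print(tri([(S,(180+327/5-.4,120+286/5-.4)),(D,(170+398/4-.4,90+290/4-.4))]))
crop('s3','s3c',240,110,310,180,9)
crop('sc0' if 0 else 'scene0','sc0c',120,60,190,120,9)
p=np.array([.18881,-.6475,.2023])
for z in (.2023,.1913):print(proj(S,[p[0],p[1],z]),proj(S,[p[0]-.28*.044,p[1]+.96*.044,z]))
E
```

```text
(array([ 0.50590534, -0.07451384,  0.17599475]), [np.float64(0.0006203526921794313), np.float64(0.0006203526921793701)])
[154.55956    113.27760298] [164.14322314 113.64451394]
[154.87129862 115.6426925 ] [164.42355282 116.01728004]
```

View pics/s3c.png

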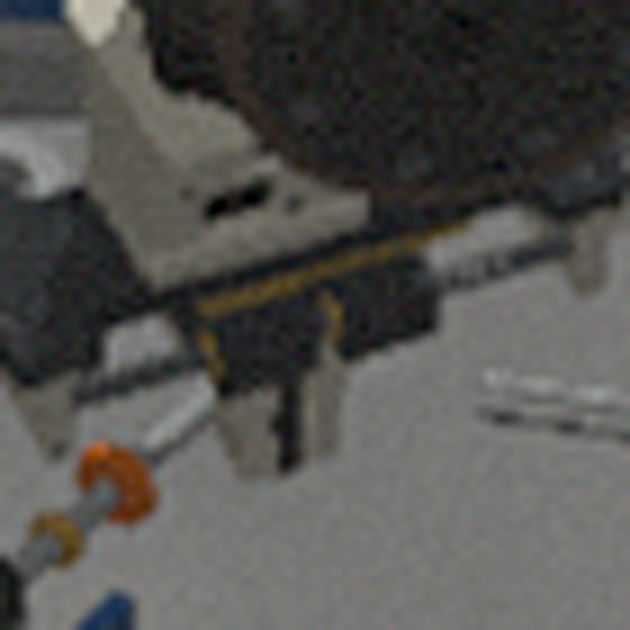

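View pics/sc0c.png

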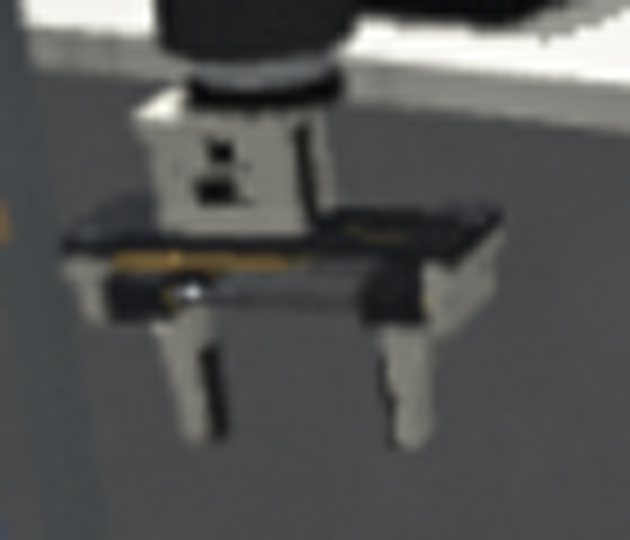

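```bash
sed -i 's/^z=.*/z=.132; pts=[]/' turn.py; python3 turn.py 238.6,.032 238.6,.024 
```

```text
t 4.32 p [ 0.503  -0.0777  0.158 ] zhd -149.84 F [ 0.3  0.2 -0.2] w 0.0002 q [ 0.23  0.12 -0.41 -0.   -1.04  0.29]
dx 0.0260 dy 0.0636 dz -0.0279 twist -28.44
dx 0.0260 dy 0.0565 dz -0.0241 twist -28.44
```

jog_arm(motion=[{"dx":-0.02,"dy":0,"dz":0,"twist":-3},{"dx":-0.025,"dy":0.02,"dz":-0.008,"twist":-9},{"dx":-0.025,"dy":0.04,"dz":-0.018,"twist":-15},{"dx":-0.025,"dy":0.06,"dz":-0.026,"twist":-21},{"dx":-0.02,"dy":0.0636,"dz":-0.028,"twist":-26},{"dx":-0.01,"dy":0.0636,"dz":-0.028,"twist":-28.5},{"dx":0.01,"dy":0.0636,"dz":-0.028,"twist":-28.5},{"dx":0.026,"dy":0.0636,"dz":-0.028,"twist":-28.5},{"dx":0.026,"dy":0.0636,"dz":-0.028,"twist":-28.5}])

```text
t: 5.07
eef_pos: [0.5573, -0.119, 0.1285]
ee_rot: [-1.062, 1.565, 3.104]
force: [0.1, 0.5, -0.3]
width: 0.0002
```

```bash
python3 - <<'E'
from h import *
grab('side','s4');crop('s4','s4b',210,100,310,190,7)
grab('scene','sc4');crop('sc4','sc4b',200,130,290,210,8)
E
python3 turn.py 238.6,.024 238.6,.02 238.6,.016 236,.015 234,.015 230,.015 226,.015 222,.015
```

```text
t 5.17 p [ 0.5593 -0.1191  0.1318] zhd -121.25 F [ 0.1 -0.6  1.1] w 0.0003 q [ 0.13  0.25 -0.32  0.   -1.01  0.89]
dx -0.0002 dy -0.0084 dz -0.0003 twist 0.15
dx -0.0002 dy -0.0124 dz -0.0003 twist 0.15
dx -0.0001 dy -0.0164 dz -0.0003 twist 0.15
dx -0.0001 dy -0.0223 dz 0.0003 twist 2.75
dx -0.0001 dy -0.0260 dz 0.0005 twist 4.75
dx -0.0001 dy -0.0335 dz 0.0007 twist 8.75
dx -0.0001 dy -0.0409 dz 0.0004 twist 12.75
dx -0.0001 dy -0.0483 dz -0.0005 twist 16.75
```

View pics/s4b.png

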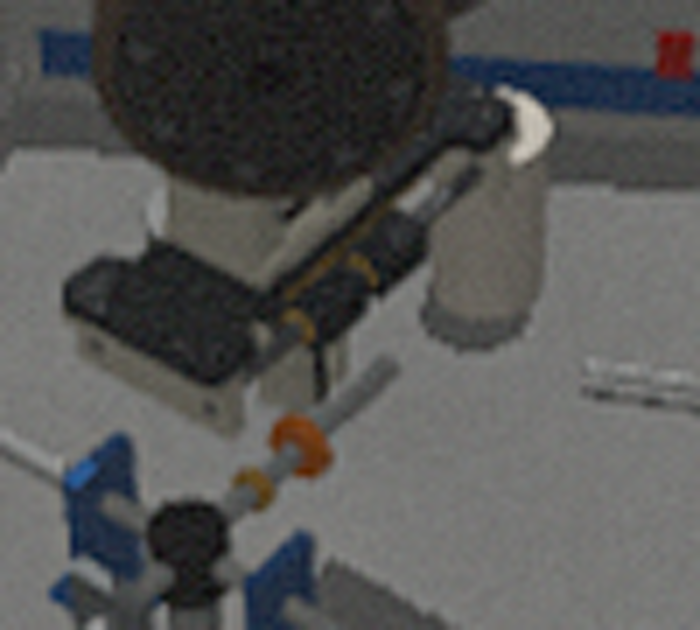

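View pics/sc4b.png

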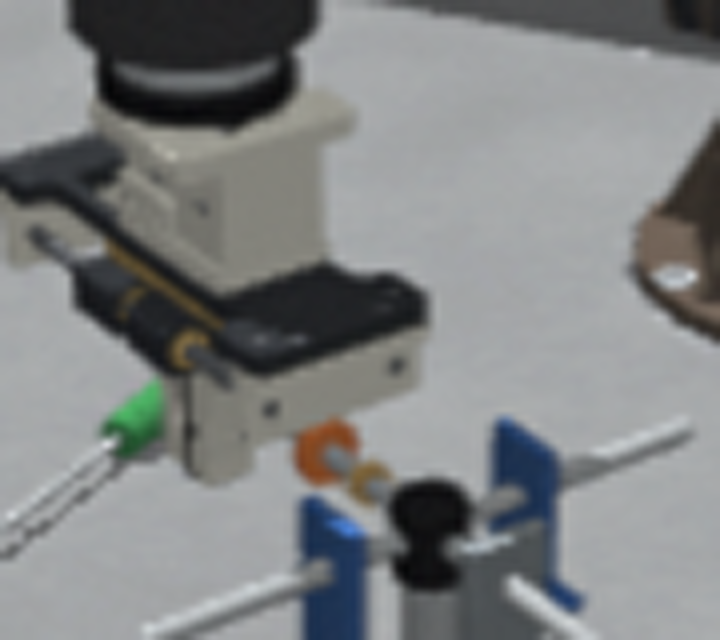

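```bash
python3 - <<'E'
from h import *
S=cam('scene');D=cam('side')
a=lambda x,y:(200+x/8-.45,130+y/8-.45); b=lambda x,y:(210+x/7-.43,100+y/7-.43)
print(tri([(S,a(265,442)),(D,b(85,350))]))
print(tri([(S,a(420,388)),(D,b(240,436))]))
print(tri([(S,a(215,484)),(D,b(290,403))]))
p,M,s=T();print(p+M[:,0]*.011)
for z in (.1,.1208,.15,.16): print(z,(proj(S,[p[0],p[1],z])-[200,130])*8, (proj(D,[p[0],p[1],z])-[210,100])*7)
E
```

```text
(array([ 0.63340514, -0.05969226,  0.22222949]), [np.float64(0.0015785737573768127), np.float64(0.0015785737573768366)])
(array([ 0.56837065, -0.02550511,  0.21744168]), [np.float64(0.001020755072321353), np.float64(0.0010207550723212108)])
(array([ 0.56244764, -0.11526957,  0.14819179]), [np.float64(8.348549805066967e-05), np.float64(8.348549805073395e-05)])
[ 0.55931009 -0.11909936  0.12083921]
0.1 [209.85641777 574.39659432] [298.17829755 474.79372668]
0.1208 [208.34666407 531.94460433] [297.14254391 440.38272393]
0.15 [206.19384117 470.94954635] [295.64771318 390.71369816]
0.16 [205.44757509 449.67700872] [295.12448316 373.3265481 ]
```

jog_arm(motion=[{"dx":0,"dy":-0.005,"dz":0,"twist":0},{"dx":0,"dy":-0.009,"dz":0,"twist":0},{"dx":0,"dy":-0.013,"dz":0,"twist":0},{"dx":0,"dy":-0.0165,"dz":0,"twist":0.5},{"dx":0,"dy":-0.02,"dz":0,"twist":1.5},{"dx":0,"dy":-0.0225,"dz":0.0002,"twist":2.9},{"dx":0,"dy":-0.026,"dz":0.0005,"twist":4.8},{"dx":0,"dy":-0.0295,"dz":0.0006,"twist":6.8}])

```text
t: 5.83
eef_pos: [0.5343, -0.1043, 0.1328]
ee_rot: [1.855, 1.569, -0.383]
force: [1.0, -3.6, 2.0]
width: 0.0003
```

```bash
python3 - <<'E'
from h import *
s=arm.get_state();print(s['force'],s['moment'])
grab('side','s5');crop('s5','s5b',210,100,310,190,7)
E
python3 turn.py 230,.015 226,.015 222,.015 218,.015 214,.015 210,.015 206,.015 202,.015 198,.015
```

```text
[ 1.0493238  -3.63754199  1.9866983 ] [-1.12762322 -0.27076716 -0.03263224]
t 5.88 p [ 0.5338 -0.104   0.1328] zhd -128.37 F [ 1.4 -1.8  1.4] w 0.0004 q [ 0.17  0.2  -0.38  0.   -0.99  0.73]
dx 0.0008 dy -0.0037 dz 0.0009 twist 1.63
dx 0.0008 dy -0.0111 dz 0.0014 twist 5.63
dx 0.0008 dy -0.0186 dz 0.0015 twist 9.63
dx 0.0008 dy -0.0261 dz 0.0010 twist 13.63
dx 0.0007 dy -0.0335 dz 0.0000 twist 17.63
dx 0.0007 dy -0.0408 dz -0.0015 twist 21.63
dx 0.0007 dy -0.0480 dz -0.0035 twist 25.63
dx 0.0007 dy -0.0550 dz -0.0060 twist 29.63
dx 0.0007 dy -0.0619 dz -0.0090 twist 33.63
```

View pics/s5b.png

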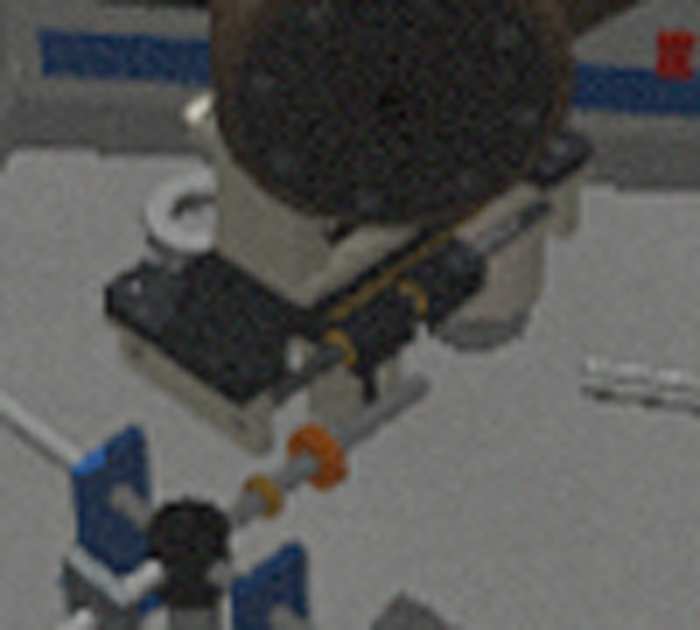

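Turning now, with about 4 N. Continue along the arc.

jog_arm(motion=[{"dx":0,"dy":-0.0037,"dz":0.0009,"twist":1.6},{"dx":0,"dy":-0.0074,"dz":0.0012,"twist":3.6},{"dx":0,"dy":-0.0111,"dz":0.0014,"twist":5.6},{"dx":0,"dy":-0.0148,"dz":0.0015,"twist":7.6},{"dx":0,"dy":-0.0186,"dz":0.0015,"twist":9.6},{"dx":0,"dy":-0.0223,"dz":0.0013,"twist":11.6},{"dx":0,"dy":-0.0261,"dz":0.001,"twist":13.6},{"dx":0,"dy":-0.0298,"dz":0.0005,"twist":15.6},{"dx":0,"dy":-0.0335,"dz":0,"twist":17.6},{"dx":0,"dy":-0.0372,"dz":-0.0008,"twist":19.6},{"dx":0,"dy":-0.0408,"dz":-0.0015,"twist":21.6},{"dx":0,"dy":-0.0444,"dz":-0.0025,"twist":23.6},{"dx":0,"dy":-0.048,"dz":-0.0035,"twist":25.6},{"dx":0,"dy":-0.0515,"dz":-0.0048,"twist":27.6},{"dx":0,"dy":-0.055,"dz":-0.006,"twist":29.6},{"dx":0,"dy":-0.0585,"dz":-0.0075,"twist":31.6}])

```text
t: 7.22
eef_pos: [0.4933, -0.0618, 0.1327]
ee_rot: [2.796, 1.568, 0.007]
force: [1.7, -2.9, 1.0]
width: 0.0006
```

```bash
python3 - <<'E'
from h import *
s=arm.get_state();print(s['force'],s['moment'])
grab('side','s6');crop('s6','s6b',190,100,310,220,5)
E
python3 turn.py 200,.015 196,.015 192,.015 188,.015 184,.015 180,.015 176,.015 172,.015 169,.015
```

```text
[ 1.66354206 -2.94669085  1.01931754] [-0.75184809 -0.76555092 -0.09930154]
t 7.27 p [ 0.4928 -0.0614  0.1326] zhd -159.91 F [ 1.5 -1.9  0.6] w 0.0004 q [ 0.27  0.12 -0.48  0.   -0.97  0.08]
dx 0.0006 dy 0.0003 dz 0.0004 twist 0.09
dx 0.0006 dy -0.0072 dz 0.0012 twist 4.09
dx 0.0006 dy -0.0146 dz 0.0015 twist 8.09
dx 0.0006 dy -0.0221 dz 0.0012 twist 12.09
dx 0.0006 dy -0.0295 dz 0.0004 twist 16.09
dx 0.0006 dy -0.0369 dz -0.0009 twist 20.09
dx 0.0006 dy -0.0441 dz -0.0027 twist 24.09
dx 0.0006 dy -0.0512 dz -0.0050 twist 28.09
dx 0.0006 dy -0.0565 dz -0.0071 twist 31.09
```

View pics/s6b.png

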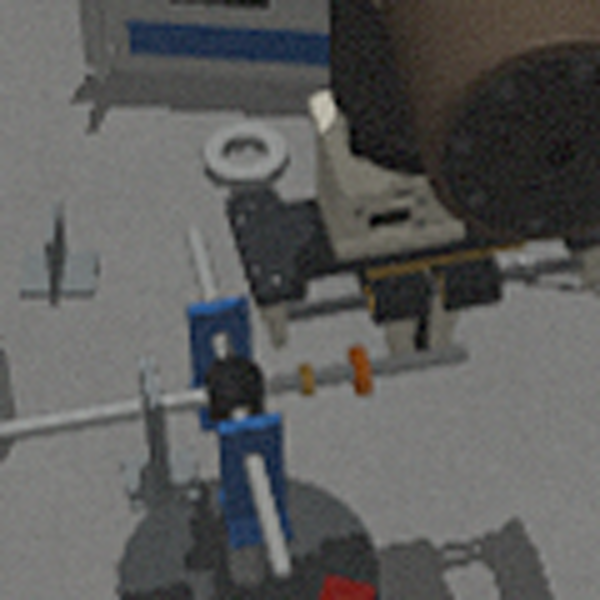

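jog_arm(motion=[{"dx":0,"dy":-0.0036,"dz":0.0008,"twist":2},{"dx":0,"dy":-0.0072,"dz":0.0012,"twist":4},{"dx":0,"dy":-0.0109,"dz":0.0014,"twist":6},{"dx":0,"dy":-0.0146,"dz":0.0015,"twist":8},{"dx":0,"dy":-0.0184,"dz":0.0014,"twist":10},{"dx":0,"dy":-0.0221,"dz":0.0012,"twist":12},{"dx":0,"dy":-0.0258,"dz":0.0009,"twist":14},{"dx":0,"dy":-0.0295,"dz":0.0004,"twist":16},{"dx":0,"dy":-0.0332,"dz":-0.0002,"twist":18},{"dx":0,"dy":-0.0369,"dz":-0.0009,"twist":20},{"dx":0,"dy":-0.0405,"dz":-0.0018,"twist":22},{"dx":0,"dy":-0.0441,"dz":-0.0027,"twist":24},{"dx":0,"dy":-0.0477,"dz":-0.0038,"twist":26},{"dx":0,"dy":-0.0495,"dz":-0.0044,"twist":27}])

```text
t: 8.43
eef_pos: [0.4797, -0.014, 0.1324]
ee_rot: [2.996, 1.57, -0.263]
force: [2.1, -2.9, 1.5]
width: 0.0005
```

```bash
python3 - <<'E'
from h import *
s=arm.get_state();print(s['force'],s['moment'])
grab('side','s7');crop('s7','s7b',190,100,310,220,5)
grab('scene','sc7');crop('sc7','sc7b',190,140,310,260,5)
E
python3 turn.py 170,.015 168,.015 166,.015
```

```text
[ 2.14161255 -2.86669191  1.53973638] [-0.96283255 -0.4152379  -0.06068095]
t 8.53 p [ 0.4793 -0.0139  0.1321] zhd 173.36 F [ 0.2 -0.3  0.3] w 0.0006 q [ 0.38  0.1  -0.51 -0.   -0.97 -0.5 ]
dx 0.0001 dy -0.0060 dz 0.0000 twist 3.36
dx 0.0001 dy -0.0098 dz 0.0002 twist 5.36
dx 0.0001 dy -0.0135 dz 0.0004 twist 7.36
```

View pics/s7b.png

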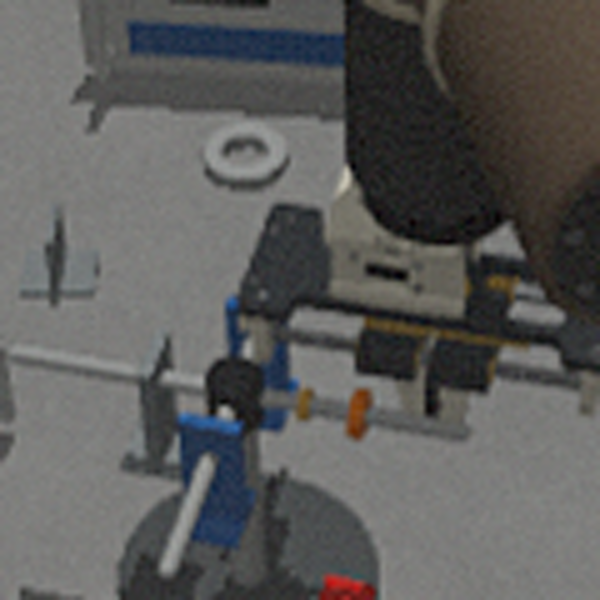

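View pics/sc7b.png

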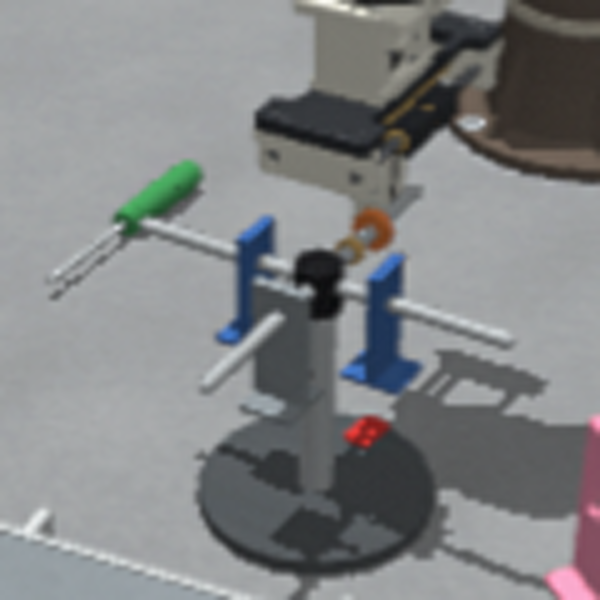

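```bash
cat > m2.py <<'E'
from h import *
S=cam('scene');D=cam('side')
a=lambda x,y:(190+x/5-.4,140+y/5-.4); b=lambda x,y:(190+x/5-.4,100+y/5-.4)
P={'tip':((418,190),(468,433)),'grey':((207,385),(10,352)),'blue':((508,341),(168,570)),'ring':((373,230),(359,413)),'brass':((349,250),(304,404)),'hub':((321,260),(238,369))}
for k,(p,q) in P.items():
    x,e=tri([(S,a(*p)),(D,b(*q))]); P[k]=x; print(k,x.round(4),np.round(e,4))
print(hd(P['tip']-P['grey']),hd(P['blue']-P['hub'])+90,(P['tip']+P['grey'])/2)
# fine red & base segmentation
im=cv2.imread('pics/scene0.png')
for n,m in (('scene0',S),('side0',D)):
    im=cv2.imread(f'pics/{n}.png').astype(int); B,G,Rr=im[...,0],im[...,1],im[...,2]
    mk=(Rr>140)&(G<60)&(B<60)
    nl,_,st,ce=cv2.connectedComponentsWithStats(mk.astype(np.uint8))
    for i in range(1,nl):
        if st[i,4]>15: print(n,st[i],ce[i],onz(m,*ce[i],.014).round(4))
E
python3 m2.py
```

```text
tip [0.4603 0.0056 0.1687] [0.001 0.001]
grey [ 0.7151 -0.0265  0.1709] [0.0005 0.0005]
blue [0.6034 0.1126 0.1679] [0.0002 0.0002]
ring [ 0.5194 -0.0032  0.1684] [0.0005 0.0005]
brass [ 0.5495 -0.0072  0.1689] [0.0003 0.0003]
hub [ 0.586  -0.0127  0.1833] [0.0018 0.0018]
172.8106774969771 172.09015177560974 [ 0.58768994 -0.01043226  0.16979963]
scene0 [110 249   9   6  26] [114.11538462 251.61538462] [ 0.8319 -0.3765  0.014 ]
side0 [162 121   8   5  35] [165.6        122.94285714] [ 0.9088 -0.3877  0.014 ]
side0 [254 215  11   7  50] [259.04 218.1 ] [ 0.527  -0.0006  0.014 ]
```

jog_arm(motion=[{"dx":0,"dy":-0.0025,"dz":0,"twist":1},{"dx":0,"dy":-0.0045,"dz":0,"twist":2.2},{"dx":0,"dy":-0.0045,"dz":0,"twist":2.2},{"dx":0,"dy":0.004,"dz":0,"twist":2.2},{"dx":0,"dy":0.015,"dz":0,"twist":2.2},{"dx":-0.02,"dy":0.02,"dz":0,"twist":2.2},{"dx":-0.05,"dy":0.02,"dz":0,"twist":2.2},{"dx":-0.085,"dy":0.02,"dz":0,"twist":2.2},{"dx":-0.12,"dy":0.02,"dz":0,"twist":2.2},{"dx":-0.15,"dy":0.02,"dz":0,"twist":2.2},{"dx":-0.15,"dy":0.02,"dz":0,"twist":2.2}], gripper=0.0876)

```text
t: 9.45
eef_pos: [0.4804, -0.0347, 0.2889]
ee_rot: [-2.868, 1.56, 0.119]
force: [0.7, -0.3, -0.4]
width: 0.0684
```

```bash
python3 - <<'E'
from h import *
s=arm.get_state();print(s['t'],s['force'],s['moment'])
grab('side','s8');crop('s8','s8b',190,100,310,220,5)
grab('scene','sc8');crop('sc8','sc8b',190,140,310,260,5)
W=cam('wrist');print(W);grab('wrist','w8')
print(proj(W,[.5877,-.0107,.17]),proj(W,[.5265,0,.014]))
E
```

```text
9.45 [ 0.68808015 -0.26527257 -0.36534553] [ 0.06543239 -0.12770293  0.00899257]
{'camera_matrix': array([[295.70307763,   0.        , 256.33851439],
       [  0.        , 295.70307763, 190.87675187],
       [  0.        ,   0.        ,   1.        ]]), 'k1': 0.007161695907864129, 'eye': array([ 0.46542836, -0.10714731,  0.46537268]), 'attitude': array([2.86612753, 0.00369411, 2.98601411])}
[158.12622651 218.51135526] [229.63783561 183.35777213]
```

View pics/s8b.png

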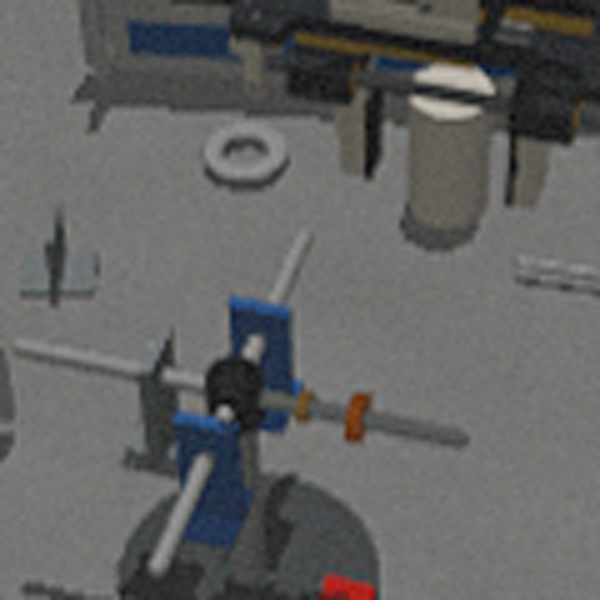

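View pics/sc8b.png

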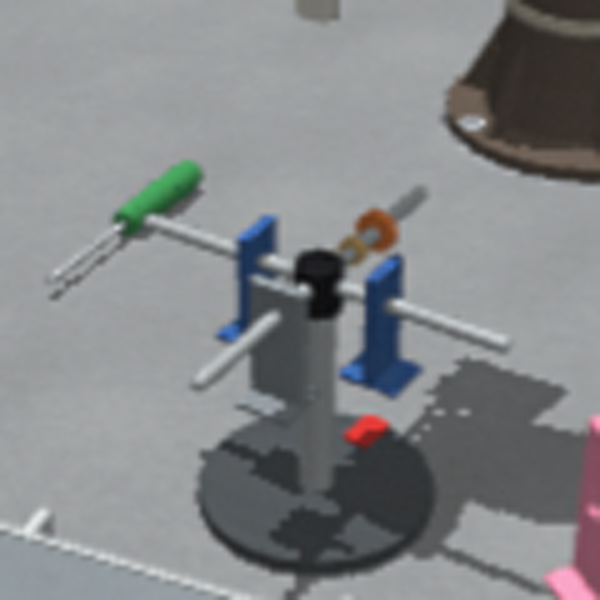

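View pics/w8.png

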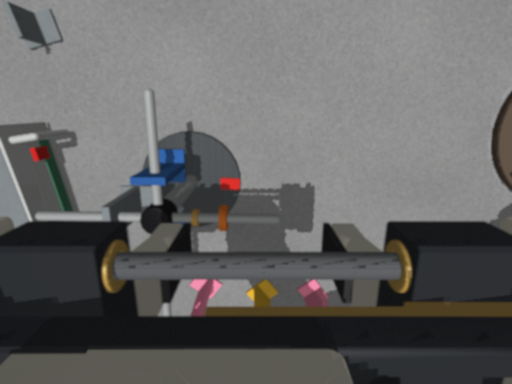

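```bash
cat > m3.py <<'E'
from h import *
S=cam('scene');D=cam('side');W=cam('wrist')
a=lambda x,y:(190+x/5-.4,140+y/5-.4); b=lambda x,y:(190+x/5-.4,100+y/5-.4)
P={'tip':((423,189),(466,437)),'grey':((196,383),(16,347)),'blue':((505,345),(157,570)),'far':((147,220),(308,234)),'ring':((377,230),(357,416)),'brass':((354,249),(303,405)),'hub':((321,260),(238,369)),'red':((367,430),(349,588))}
for k,(p,q) in P.items():
    x,e=tri([(S,a(*p)),(D,b(*q))]); P[k]=x; print(k,x.round(4),np.round(e,4))
c=(P['tip']+P['grey'])/2;c2=(P['blue']+P['far'])/2
print(hd(P['tip']-P['grey']),hd(P['blue']-P['far'])+90,c,c2)
c=(c+c2)/2
print('mark hd',hd(P['red']-c),'ring r',np.linalg.norm((P['ring']-c)[:2]),np.linalg.norm((P['brass']-c)[:2]))
print('wrist',onz(W,230,184,.014),onz(W,282,219,.17),onz(W,38,216,.17))
E
python3 m3.py
```

```text
tip [0.461  0.0095 0.1704] [0.0006 0.0006]
grey [ 0.7134 -0.0337  0.1685] [0.0012 0.0012]
blue [0.6089 0.1128 0.1681] [0.0003 0.0003]
far [ 0.5646 -0.1398  0.1675] [0.0002 0.0002]
ring [ 5.201e-01 -2.000e-04  1.694e-01] [0.0004 0.0004]
brass [ 0.5496 -0.0041  0.1709] [0.0001 0.0001]
hub [ 0.586  -0.0127  0.1833] [0.0018 0.0018]
red [ 0.5264 -0.0011  0.0153] [0.0015 0.0015]
170.28455639302643 170.05732966016996 [ 0.58719943 -0.01205896  0.16943088] [ 0.58671608 -0.01351984  0.16781771]
mark hd 169.05841181280445 ring r 0.06800127489761468 0.03831890381086202
wrist [0.52440066 0.00053449 0.014     ] [0.45617731 0.00951013 0.17      ] [ 0.71014692 -0.03379157  0.17      ]
```

```bash
python3 - <<'E'
from h import *
crop('sc8','sc8y',310,200,345,255,11)
crop('s8','s8y',240,250,280,300,11)
a=cv2.imread('pics/sc8y.png');b=cv2.imread('pics/s8y.png')
h=max(a.shape[0],b.shape[0]);o=np.zeros((h,a.shape[1]+b.shape[1],3),np.uint8);o[:a.shape[0],:a.shape[1]]=a;o[:b.shape[0],a.shape[1]:]=b
print(a.shape,b.shape);cv2.imwrite('pics/y8.png',cv2.resize(o,None,fx=.95,fy=.95))
E
```

```text
(605, 385, 3) (550, 440, 3)
```

View pics/y8.png

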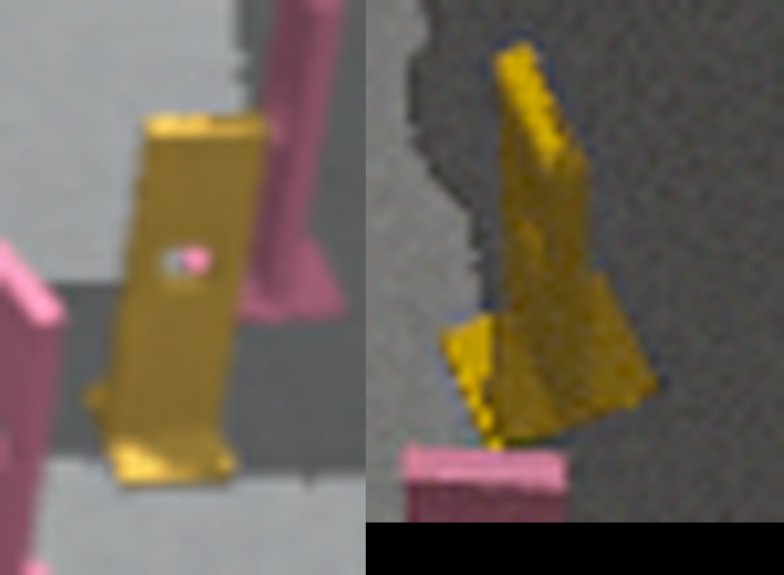

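```bash
cat > fit.py <<'E'
from h import *
from scipy.optimize import minimize
K=8
V=[('sc8',cam('scene'),(305,195,350,260)),('s8',cam('side'),(235,245,285,305))]
V2=[]
for n,m,(x0,y0,x1,y1) in V:
    im=cv2.resize(cv2.imread(f'pics/{n}.png')[y0:y1,x0:x1],None,fx=K,fy=K,interpolation=cv2.INTER_CUBIC).astype(int)
    mk=((im[...,2]-im[...,0]>45)&(im[...,1]-im[...,0]>25)).astype(np.uint8)
    cs,_=cv2.findContours(mk,cv2.RETR_EXTERNAL,cv2.CHAIN_APPROX_NONE); c=max(cs,key=cv2.contourArea)
    mk[:]=0; cv2.drawContours(mk,[c],-1,1,-1); V2.append((m,x0,y0,mk))
def box(dx,dy,z0,z1): return np.array([[sx*dx/2,sy*dy/2,z] for sx in(-1,1) for sy in(-1,1) for z in(z0,z1)])
B=[box(.008,.036,0,.122),box(.046,.036,0,.006)]
def rend(v,i):
    m,x0,y0,mk=V2[i]; o=np.zeros_like(mk)
    c,s=np.cos(v[2]),np.sin(v[2])
    for b in B:
        P=np.array([proj(m,[v[0]+c*q[0]-s*q[1],v[1]+s*q[0]+c*q[1],q[2]+(v[3] if len(v)>3 else 0)]) for q in b])
        P=((P-[x0,y0]+.5)*K-.5).astype(np.float32)
        cv2.fillConvexPoly(o,(cv2.convexHull(P)*16).astype(np.int32),1,shift=4)
    return o
def cost(v):
    t=0
    for i in (0,1):
        o=rend(v,i);mk=V2[i][3]; t+=(o&mk).sum()/((o|mk).sum()+1)
    return -t
for h0 in (20,30,40):
    r=minimize(cost,[.509,.211,np.radians(h0)],method='Nelder-Mead',options=dict(initial_simplex=[[.509,.211,np.radians(h0)],[.514,.211,np.radians(h0)],[.509,.216,np.radians(h0)],[.509,.211,np.radians(h0+8)]],xatol=1e-5,fatol=1e-4))
    print(r.x[:2].round(4),np.degrees(r.x[2]).round(2),r.fun)
r=minimize(cost,[*r.x,0.],method='Nelder-Mead',options=dict(initial_simplex=[[*r.x,0],[*(r.x+[.003,0,0]),0],[*(r.x+[0,.003,0]),0],[*(r.x+[0,0,.1]),0],[*r.x,.004]]))
print('free z',r.x,r.fun)
for i in (0,1): cv2.imwrite(f'pics/fit{i}.png',np.dstack([V2[i][3]*255,rend(r.x,i)*255,V2[i][3]*0]))
E
python3 fit.py
```

```text
[0.5079 0.2102] 28.29 -1.89246368017842
[0.5079 0.2103] 28.34 -1.892540690485486
[0.5079 0.2102] 28.38 -1.8928772274525532
free z [ 0.50780266  0.20993088  0.49263431 -0.00092263] -1.898993228580753
```

```bash
python3 - <<'E'
from h import *
S=cam('scene');D=cam('side')
a=lambda x,y:(200+x/4.5-.4,160+y/4.5-.4); b=lambda x,y:(180+x/2.9-.3,130+y/2.9-.3)
for p,q in (((503,302),(117,335)),((628,171),(328,402)),((720,258),(208,476))): print(tri([(S,a(*p)),(D,b(*q))]))
plan([([.5079,.2101,.20],28.3)])
E
```

```text
(array([0.60413284, 0.17733203, 0.11954001]), [np.float64(0.001018547567498146), np.float64(0.0010185475674980575)])
(array([0.41720512, 0.22315154, 0.11974469]), [np.float64(0.00031860949709185143), np.float64(0.00031860949709191204)])
(array([0.5072653 , 0.30367453, 0.12395169]), [np.float64(0.0007346954933323296), np.float64(0.0007346954933322987)])
t 9.6 p [ 0.4771 -0.0343  0.282 ] zhd 171.09 F [ 0.1 -0.5 -1. ] w 0.0804 q [ 0.34 -0.02 -0.27 -0.   -1.32 -0.5 ]
dx 0.0823 dy -0.2462 dz 0.0075 twist -37.21
```

jog_arm(motion=[{"dx":0,"dy":-0.035,"dz":0,"twist":-6},{"dx":0.01,"dy":-0.07,"dz":0,"twist":-12},{"dx":0.02,"dy":-0.105,"dz":0,"twist":-18},{"dx":0.035,"dy":-0.14,"dz":0.002,"twist":-24},{"dx":0.05,"dy":-0.175,"dz":0.004,"twist":-30},{"dx":0.065,"dy":-0.21,"dz":0.006,"twist":-36},{"dx":0.08,"dy":-0.236,"dz":0.0075,"twist":-37.2},{"dx":0.082,"dy":-0.246,"dz":0.0075,"twist":-37.2},{"dx":0.082,"dy":-0.246,"dz":0.0075,"twist":-37.2},{"dx":0.082,"dy":-0.246,"dz":0.0075,"twist":-37.2}], gripper=0.05)

```text
t: 10.43
eef_pos: [0.5074, 0.2098, 0.199]
ee_rot: [0.291, 1.568, -2.356]
force: [-0.2, -0.2, -0.1]
width: 0.0503
```

```bash
python3 - <<'E'
from h import *
grab('side','s9');crop('s9','s9y',215,200,305,310,6)
grab('scene','sc9');crop('sc9','sc9y',280,150,370,260,6)
a=cv2.imread('pics/sc9y.png')[:,:400];b=cv2.imread('pics/s9y.png')[:,:400]
a=cv2.imread('pics/sc9y.png');b=cv2.imread('pics/s9y.png')
cv2.imwrite('pics/y9.png',cv2.resize(np.hstack([a,b]),None,fx=.72,fy=.72)); print(a.shape)
plan([([.5079,.2101,.13],28.3),([.5079,.2101,.08],28.3)])
S=cam('scene');D=cam('side');p,M,s=T()
for d in (-.017,.011):
  for e in (-1,1):
    X=p+M[:,0]*d+M[:,2]*e*.03; print(d,e,X.round(4),(proj(S,X)-[280,150])*6*.72,(proj(D,X)-[215,200])*6*.72+[389,0])
E
```

```text
(660, 540, 3)
t 10.53 p [0.5078 0.2092 0.2002] zhd -151.75 F [ 0.  -0.2 -0.2] w 0.0501 q [ 0.75  0.15 -0.27  0.   -1.15 -0.25]
dx 0.0702 dy -0.0007 dz -0.0005 twist -0.05
dx 0.1202 dy -0.0007 dz -0.0005 twist -0.05
-0.017 -1 [0.5342 0.2234 0.2172] [242.4317997  171.60232178] [511.68622674 177.49105001]
-0.017 1 [0.4814 0.195  0.2172] [217.35148376 126.28688005] [617.01371439 142.97525537]
0.011 -1 [0.5342 0.2234 0.1892] [236.82992709 206.64773556] [513.56526702 207.19534112]
0.011 1 [0.4814 0.195  0.1892] [212.37635732 160.39036699] [616.79236828 173.00227268]
```

View pics/y9.png

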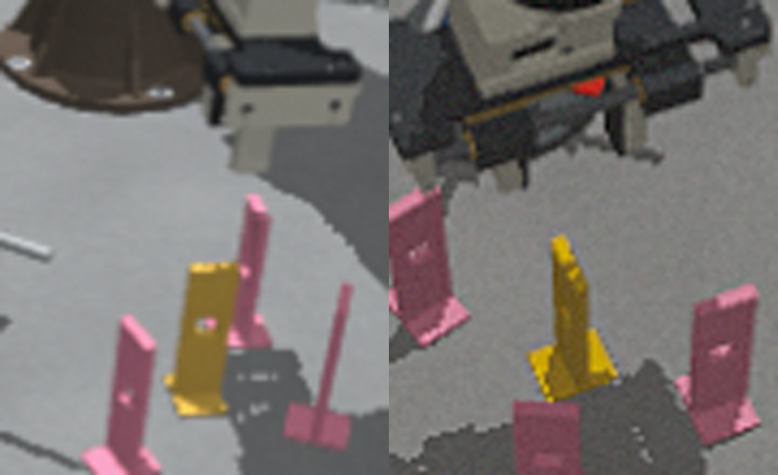

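```bash
python3 - <<'E'
from h import *
S=cam('scene');D=cam('side');p,M,s=T()
k=6*.72
for A,B in (((253,172),(511,187)),((234,170),(496,184)),((270,175),(527,188))):
    X,e=tri([(S,(280+A[0]/k-.4,150+A[1]/k-.4)),(D,(215+(B[0]-389)/k-.4,200+B[1]/k-.4))]); print(X.round(4),e, (M.T@(X-p)).round(4))
crop('s9','s9z',235,200,285,250,12);crop('sc9','sc9z',315,155,365,205,12)
E
```

```text
[0.5344 0.2295 0.2194] [np.float64(0.00046255202506151474), np.float64(0.0004625520250616397)] [-0.0193 -0.0052 -0.033 ]
[0.5419 0.2219 0.2189] [np.float64(0.005711318453945454), np.float64(0.005711318453945426)] [-0.0188  0.0049 -0.036 ]
[0.527  0.2356 0.2192] [np.float64(0.005181087638755363), np.float64(0.005181087638755487)] [-0.019  -0.0141 -0.0294]
```

View pics/s9z.png

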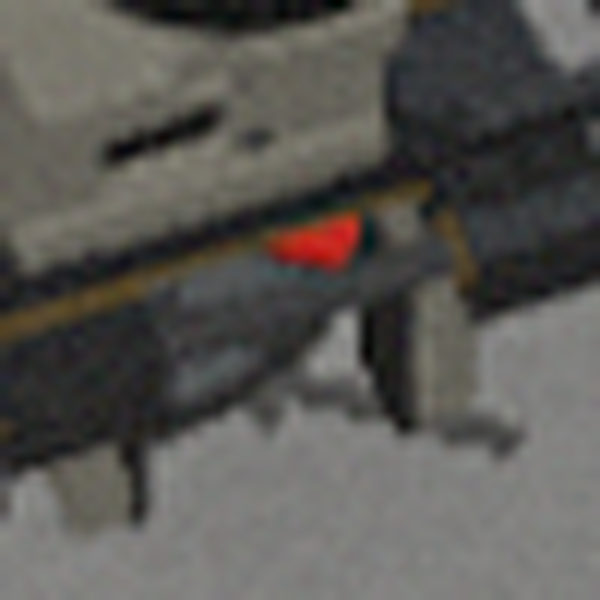

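View pics/sc9z.png

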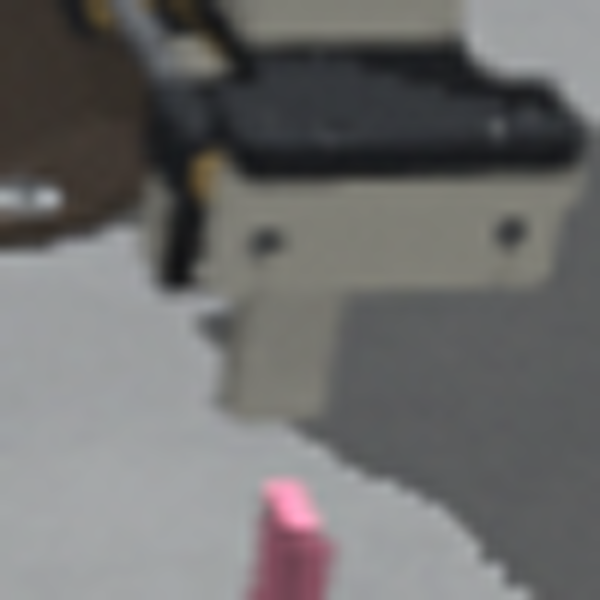

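jog_arm(motion=[{"dx":0.03,"dy":-0.0005,"dz":-0.0005,"twist":0},{"dx":0.06,"dy":-0.0005,"dz":-0.0005,"twist":0},{"dx":0.085,"dy":-0.0005,"dz":-0.0005,"twist":0},{"dx":0.105,"dy":-0.0005,"dz":-0.0005,"twist":0},{"dx":0.12,"dy":-0.0005,"dz":-0.0005,"twist":0},{"dx":0.122,"dy":-0.0005,"dz":-0.0005,"twist":0},{"dx":0.122,"dy":-0.0005,"dz":-0.0005,"twist":0}])

```text
t: 11.12
eef_pos: [0.5079, 0.2098, 0.078]
ee_rot: [0.417, 1.57, -2.232]
force: [0.2, -0.0, -0.0]
width: 0.0497
```

```bash
python3 - <<'E'
from h import *
grab('side','s10');crop('s10','s10y',225,220,290,300,7)
grab('scene','sc10');crop('sc10','sc10y',295,185,360,265,7)
a=cv2.imread('pics/sc10y.png');b=cv2.imread('pics/s10y.png')
cv2.imwrite('pics/y10.png',cv2.resize(np.hstack([a,b]),None,fx=.85,fy=.85))
plan([([.5079,.2101,.08],28.3)])
E
```

```text
t 11.22 p [0.5088 0.2108 0.0795] zhd -151.73 F [0.2 0.8 0.1] w 0.0502 q [ 0.75  0.27 -0.43  0.   -0.87 -0.26]
dx -0.0005 dy 0.0002 dz 0.0012 twist -0.03
```

View pics/y10.png

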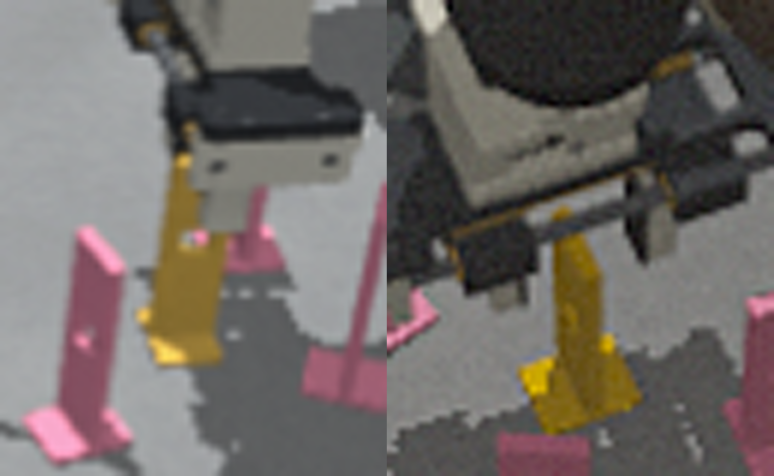

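jog_arm(motion=[{"dx":0},{"dx":0},{"dx":0},{"dx":0},{"dx":0},{"dx":0},{"dx":0},{"dx":0},{"dx":0}], gripper=0.0, newtons=40)

```text
invalid input
```

jog_arm(motion=[{"dx":0,"dy":0,"dz":0,"twist":0},{"dx":0,"dy":0,"dz":0,"twist":0},{"dx":0,"dy":0,"dz":0,"twist":0},{"dx":0,"dy":0,"dz":0,"twist":0},{"dx":0,"dy":0,"dz":0,"twist":0},{"dx":0,"dy":0,"dz":0,"twist":0},{"dx":0,"dy":0,"dz":0,"twist":0},{"dx":0,"dy":0,"dz":0,"twist":0}], gripper=0.0, newtons=40)

```text
t: 11.88
eef_pos: [0.5078, 0.2109, 0.0779]
ee_rot: [0.204, 1.571, -2.444]
force: [-0.5, 1.1, 0.4]
width: 0.0077
```

jog_arm(motion=[{"dx":-0.015,"dy":0,"dz":0,"twist":0},{"dx":-0.04,"dy":0,"dz":0,"twist":0},{"dx":-0.07,"dy":0,"dz":0,"twist":0},{"dx":-0.1,"dy":0,"dz":0,"twist":0},{"dx":-0.12,"dy":0,"dz":0,"twist":0},{"dx":-0.13,"dy":0,"dz":0,"twist":0},{"dx":-0.13,"dy":0,"dz":0,"twist":0}])

```text
t: 12.47
eef_pos: [0.5088, 0.2116, 0.21]
ee_rot: [-2.964, 1.567, 0.672]
force: [0.5, 1.0, -1.1]
width: 0.0078
```

```bash
python3 - <<'E'
from h import *
print(T()[2]['force'],T()[2]['moment'])
plan([([.4245,.0162,.208],170.),([.4245,.0162,.178],170.)])
E
```

```text
[ 0.47677629  0.9585346  -1.13090186] [ 0.06309658  0.12014606 -0.01456197]
t 12.47 p [0.5088 0.2116 0.21  ] zhd -151.68 F [ 0.5  1.  -1.1] w 0.0078 q [ 0.75  0.15 -0.26  0.   -1.16 -0.26]
dx 0.0013 dy 0.1320 dz 0.1669 twist 38.32
dx 0.0313 dy 0.1320 dz 0.1670 twist 38.32
```

jog_arm(motion=[{"dx":0,"dy":0.012,"dz":0.016,"twist":3},{"dx":0,"dy":0.03,"dz":0.04,"twist":9},{"dx":0,"dy":0.05,"dz":0.065,"twist":15},{"dx":0,"dy":0.07,"dz":0.09,"twist":21},{"dx":0,"dy":0.09,"dz":0.115,"twist":27},{"dx":0,"dy":0.11,"dz":0.14,"twist":33},{"dx":0,"dy":0.125,"dz":0.158,"twist":37},{"dx":0,"dy":0.131,"dz":0.166,"twist":38.3},{"dx":0.001,"dy":0.132,"dz":0.167,"twist":38.3},{"dx":0.001,"dy":0.132,"dz":0.167,"twist":38.3},{"dx":0.001,"dy":0.132,"dz":0.167,"twist":38.3}])

```text
t: 13.38
eef_pos: [0.4236, 0.016, 0.2062]
ee_rot: [0.48, 1.57, -2.835]
force: [0.0, 0.3, -1.7]
width: 0.0079
```

```bash
python3 - <<'E'
from h import *
s=T()[2];print(s['force'],s['moment'])
grab('side','s11');crop('s11','s11b',215,120,315,240,6)
grab('scene','sc11');crop('sc11','sc11b',230,110,330,230,6)
plan([([.4245,.0162,.208],170.),([.4245,.0162,.178],170.)])
E
```

```text
[ 0.00266828  0.25394989 -1.68502477] [ 0.09256309  0.03765291 -0.04552092]
t 13.48 p [0.4238 0.0163 0.2065] zhd 170.09 F [-0.4  0.4 -1.6] w 0.0076 q [ 0.51 -0.07 -0.5  -0.   -1.15 -0.68]
dx -0.0015 dy -0.0001 dz -0.0007 twist 0.09
dx 0.0285 dy -0.0001 dz -0.0007 twist 0.09
```

View pics/s11b.png

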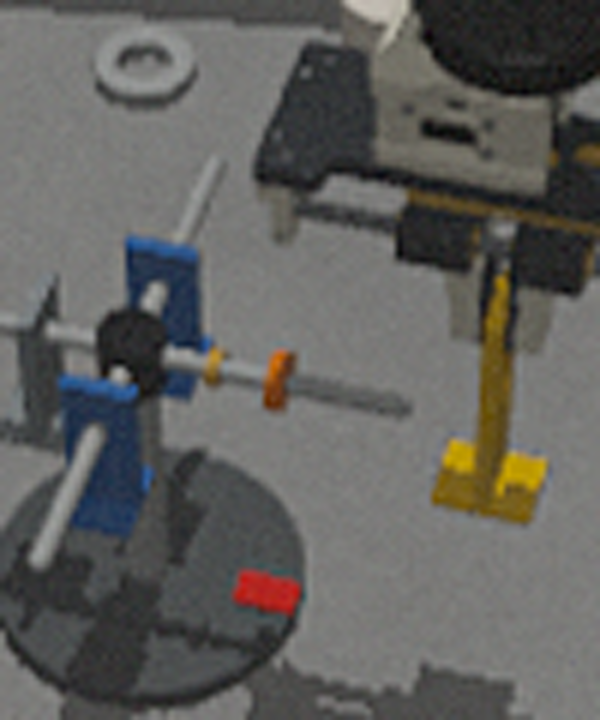

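View pics/sc11b.png

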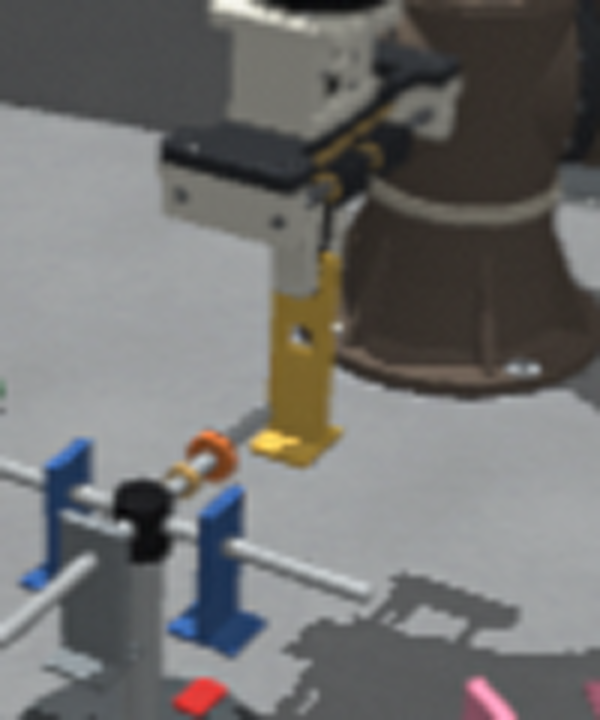

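```bash
python3 - <<'E'
from h import *
S=cam('scene');D=cam('side');p,M,s=T()
n=np.array([np.cos(np.radians(170)),np.sin(np.radians(170)),0]); lat=np.array([-n[1],n[0],0])
C=np.array([.587,-.0125,0])
def hit(m,u,off):
    o,d=ray(m,*u); c=C+n*off; t=((c-o)@n)/(d@n); X=o+d*t; return X
r=(p-C)@n; print('tcp r',r,'lat',(p-C)@lat)
for q in ((302,335),):
    X=hit(S,(230+q[0]/6-.4,110+q[1]/6-.4),r-.004); print('hole front',X,'lat',(X-C)@lat)
# bottom foot corners side/scene
for nm,pq,off in (('topR',(340,434),-.023-.0),):
    pass
# foot front-bottom edge in scene (toward post): corners
for q in ((252,450),(300,466)):
    X=hit(S,(230+q[0]/6-.4,110+q[1]/6-.4),r-.023); print('foot front corner',X.round(4),((X-C)@lat).round(4))
for q in ((435,500),(530,522)):
    o=D; X=onz(D,215+q[0]/6-.4,120+q[1]/6-.4,.130); print('side bottom corner',X.round(4),((X-C)@n).round(4),((X-C)@lat).round(4))
print('tip',tri([(S,(230+262/6-.4,110+412/6-.4)),(D,(215+410/6-.4,120+407/6-.4))]))
E
```

```text
tcp r 0.1656776017657694 lat 8.62515612853614e-06
hole front [0.42804244 0.0170711  0.19967603] lat -0.0015191632034896453
foot front corner [ 0.4437 -0.0037  0.1294] 0.0162
foot front corner [0.4491 0.0268 0.1293] -0.0148
side bottom corner [0.4466 0.0286 0.13  ] 0.1454 -0.0161
side bottom corner [0.4037 0.0366 0.13  ] 0.189 -0.0165
tip (array([0.46069908, 0.00661597, 0.16593178]), [np.float64(0.00027127468984762846), np.float64(0.00027127468984762353)])
```

jog_arm(motion=[{"dx":0.012,"dy":0,"dz":0,"twist":0},{"dx":0.024,"dy":0,"dz":0,"twist":0},{"dx":0.03,"dy":0,"dz":0,"twist":0},{"dx":0.03,"dy":0,"dz":-0.004,"twist":0},{"dx":0.03,"dy":0,"dz":-0.012,"twist":0},{"dx":0.03,"dy":0,"dz":-0.018,"twist":0},{"dx":0.03,"dy":0,"dz":-0.022,"twist":0},{"dx":0.03,"dy":0,"dz":-0.023,"twist":0},{"dx":0.03,"dy":0,"dz":-0.023,"twist":0}])

```text
t: 14.23
eef_pos: [0.4467, 0.0114, 0.1771]
ee_rot: [0.894, 1.571, -2.422]
force: [0.2, -0.2, -1.8]
width: 0.0074
```

```bash
cat > st.py <<'E'
from h import *
C=np.array([.587,-.0125,0])
n=np.array([np.cos(np.radians(170)),np.sin(np.radians(170)),0]); lat=np.array([-n[1],n[0],0])
p,M,s=T(); print('t',s['t'],'r',((p-C)@n).round(4),'lat',((p-C)@lat).round(4),'z',p[2].round(4),'F.n',np.round(s['force']@n,1),'F',np.round(s['force'],1),'w',s['width'].round(4),'zhd',hd(M[:,2]).round(2))
E
cat > two.py <<'E'
from h import *
import sys
k=sys.argv[1]
grab('side','s'+k);crop('s'+k,'sb',225,130,305,230,7)
grab('scene','sc'+k);crop('sc'+k,'scb',235,130,315,230,7)
a=cv2.imread('pics/scb.png');b=cv2.imread('pics/sb.png')
cv2.imwrite(f'pics/two{k}.png',cv2.resize(np.hstack([a,b]),None,fx=.71,fy=.71))
E
python3 st.py; python3 two.py 12
```

```text
Traceback (most recent call last):
  File "st.py", line 4, in <module>
    p,M,s=T(); print('t',s['t'],'r',((p-C)@n).round(4),'lat',((p-C)@lat).round(4),'z',p[2].round(4),'F.n',np.round(s['force']@n,1),'F',np.round(s['force'],1),'w',s['width'].round(4),'zhd',hd(M[:,2]).round(2))
                                                                                                                                                                  ^^^^^^^^^^^^^^^^
AttributeError: 'float' object has no attribute 'round'
```

View pics/two12.png

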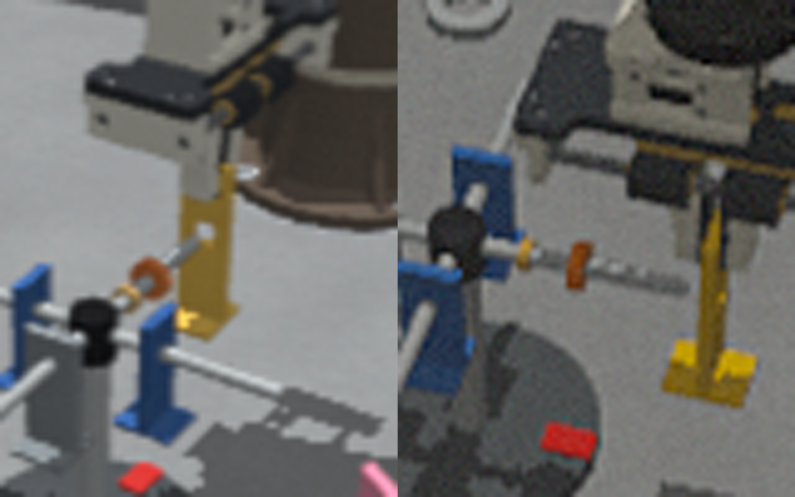

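```bash
sed -i "s/s\['width'\].round(4)/round(s['width'],4)/" st.py; python3 st.py; python3 - <<'E'
from h import *
crop('sc12','z12',262,155,292,185,18)
S=cam('scene');C=np.array([.587,-.0125,0])
f=lambda X:(proj(S,X)-[262,155]+.5)*18
for h in(170,170.4):
  n=np.array([np.cos(np.radians(h)),np.sin(np.radians(h)),0]);print('tip',f(C+n*.13+[0,0,.17]),'at plate',f(C+n*.138+[0,0,.17]))
n=np.array([np.cos(np.radians(170)),np.sin(np.radians(170)),0]); lat=np.array([-n[1],n[0],0])
for a in(-.008,.008):
  for b in (-.008,.008): print('holecorner',a,b,f(C+n*.138+lat*a+[0,0,.17+b]))
E
```

```text
t 14.3333 r 0.1429 lat 0.0009 z 0.177 F.n 0.6 F [-0.6 -0.  -2.1] w 0.0076 zhd 169.99
tip [232.80701348 406.79231199] at plate [254.25495853 388.57062707]
tip [228.46974352 405.42589467] at plate [249.6657859  387.13326022]
holecorner -0.008 -0.008 [290.32509394 438.41821955]
holecorner -0.008 0.008 [294.50510576 362.52974428]
holecorner 0.008 -0.008 [214.51797818 414.28115528]
holecorner 0.008 0.008 [218.12588217 338.65674905]
```

View pics/z12.png

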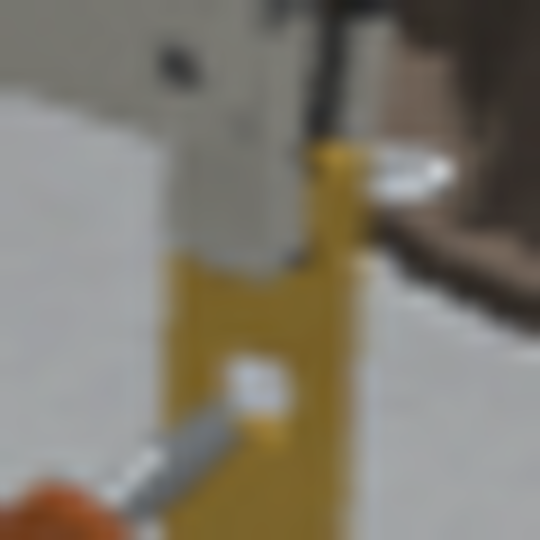

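jog_arm(motion=[{"dx":-0.001,"dy":0,"dz":-0.002,"twist":0},{"dx":-0.001,"dy":0,"dz":-0.005,"twist":0},{"dx":-0.001,"dy":0,"dz":-0.009,"twist":0},{"dx":-0.001,"dy":0,"dz":-0.013,"twist":0},{"dx":-0.001,"dy":0,"dz":-0.016,"twist":0},{"dx":-0.001,"dy":0,"dz":-0.018,"twist":0},{"dx":-0.001,"dy":0,"dz":-0.018,"twist":0}])

```text
t: 14.92
eef_pos: [0.4643, 0.0083, 0.1778]
ee_rot: [0.825, 1.57, -2.491]
force: [-0.3, -0.9, -1.6]
width: 0.008
```

```bash
python3 st.py; python3 two.py 13; python3 -c "
from h import *
crop('sc13','z13',250,155,285,190,16);crop('s13','zs13',260,160,300,200,14)"
```

```text
t 14.9167 r 0.1245 lat 0.0008 z 0.1778 F.n 0.1 F [-0.3 -0.9 -1.6] w 0.008 zhd 169.99
```

View pics/z13.png

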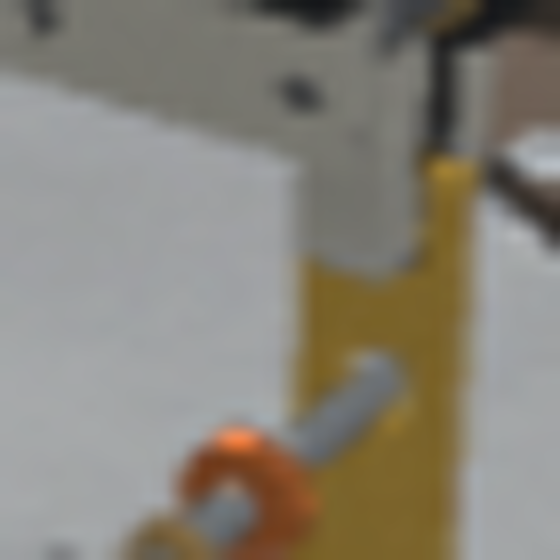

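View pics/zs13.png

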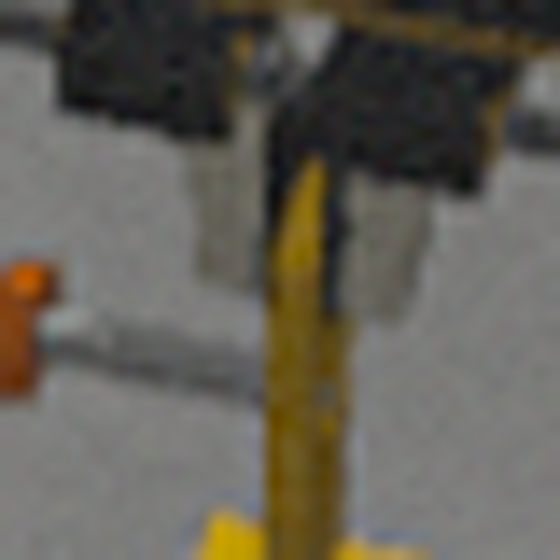

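jog_arm(motion=[{"dx":0,"dy":0,"dz":-0.003,"twist":0},{"dx":0,"dy":0,"dz":-0.007,"twist":0},{"dx":0,"dy":0,"dz":-0.012,"twist":0},{"dx":0,"dy":0,"dz":-0.017,"twist":0},{"dx":0,"dy":0,"dz":-0.022,"twist":0},{"dx":0,"dy":0,"dz":-0.027,"twist":0},{"dx":0,"dy":0,"dz":-0.031,"twist":0},{"dx":0,"dy":0,"dz":-0.034,"twist":0},{"dx":0,"dy":0,"dz":-0.034,"twist":0}])

```text
t: 15.77
eef_pos: [0.4979, 0.0024, 0.1778]
ee_rot: [0.936, 1.57, -2.38]
force: [0.0, -0.2, -1.0]
width: 0.0077
```

```bash
python3 st.py; python3 two.py 14
```

```text
t 15.7667 r 0.0903 lat 0.0008 z 0.1778 F.n -0.0 F [ 0.  -0.2 -1. ] w 0.0077 zhd 169.99
```

View pics/two14.png

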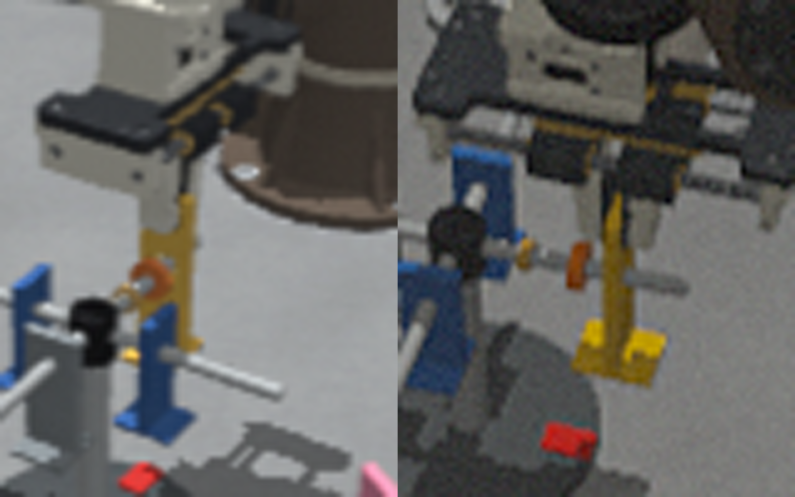

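jog_arm(motion=[{"dx":0,"dy":0,"dz":-0.003,"twist":0},{"dx":0,"dy":0,"dz":-0.006,"twist":0},{"dx":0,"dy":0,"dz":-0.009,"twist":0},{"dx":0,"dy":0,"dz":-0.011,"twist":0},{"dx":0,"dy":0,"dz":-0.013,"twist":0},{"dx":0,"dy":0,"dz":-0.0145,"twist":0},{"dx":0,"dy":0,"dz":-0.016,"twist":0}])

```text
t: 16.45
eef_pos: [0.5124, -0.0003, 0.1777]
ee_rot: [0.19, 1.569, -3.126]
force: [-4.3, 2.5, 0.5]
width: 0.0078
```

```bash
python3 st.py
```

```text
t 16.45 r 0.0756 lat 0.0009 z 0.1777 F.n 4.7 F [-4.3  2.5  0.5] w 0.0078 zhd 170.0
```

jog_arm(motion=[{"dx":0,"dy":0,"dz":-0.0012,"twist":0},{"dx":0,"dy":0,"dz":-0.0024,"twist":0},{"dx":0,"dy":0,"dz":-0.0036,"twist":0},{"dx":0,"dy":0,"dz":-0.0048,"twist":0},{"dx":0,"dy":0,"dz":-0.006,"twist":0},{"dx":0,"dy":0,"dz":-0.007,"twist":0}])

```text
t: 16.95
eef_pos: [0.5199, -0.0015, 0.1777]
ee_rot: [0.273, 1.57, -3.043]
force: [-3.8, 1.1, -2.3]
width: 0.008
```

```bash
python3 st.py; python3 two.py 15
```

```text
t 16.95 r 0.068 lat 0.0008 z 0.1777 F.n 3.9 F [-3.8  1.1 -2.3] w 0.008 zhd 170.01
```

View pics/two15.png

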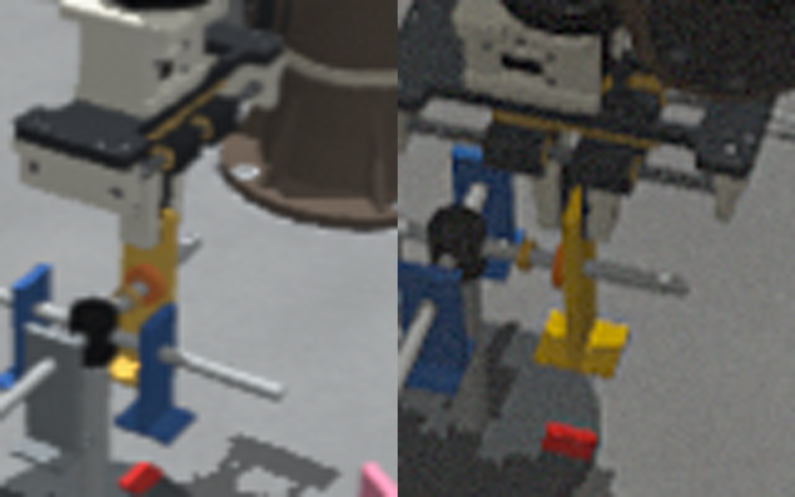

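jog_arm(motion=[{"dx":0,"dy":0,"dz":-0.001,"twist":0},{"dx":0,"dy":0,"dz":-0.002,"twist":0},{"dx":0,"dy":0,"dz":-0.0028,"twist":0},{"dx":0,"dy":0,"dz":-0.0034,"twist":0}])

```text
t: 17.38
eef_pos: [0.5233, -0.0021, 0.1778]
ee_rot: [0.224, 1.57, -3.092]
force: [-3.6, 0.5, -3.1]
width: 0.0073
```

jog_arm(motion=[{"dx":0,"dy":0,"dz":-0.0005,"twist":0},{"dx":0,"dy":0,"dz":-0.001,"twist":0},{"dx":0,"dy":0,"dz":-0.0015,"twist":0}])

```text
t: 17.63
eef_pos: [0.5248, -0.0023, 0.1778]
ee_rot: [0.101, 1.57, 3.068]
force: [-3.3, 1.2, -3.7]
width: 0.0078
```

jog_arm(motion=[{"dx":0,"dy":0,"dz":-0.0005,"twist":0},{"dx":0,"dy":0,"dz":-0.001,"twist":0},{"dx":0,"dy":0,"dz":-0.0015,"twist":0}])

```text
t: 17.88
eef_pos: [0.5263, -0.0026, 0.1779]
ee_rot: [0.362, 1.571, -2.954]
force: [-4.3, 0.6, -3.8]
width: 0.0079
```

jog_arm(motion=[{"dx":0,"dy":0,"dz":-0.0005,"twist":0},{"dx":0,"dy":0,"dz":-0.001,"twist":0},{"dx":0,"dy":0,"dz":-0.0015,"twist":0}])

```text
t: 18.13
eef_pos: [0.5278, -0.0029, 0.1779]
ee_rot: [0.3, 1.571, -3.016]
force: [-3.6, 0.5, -4.9]
width: 0.0077
```

jog_arm(motion=[{"dx":0,"dy":0,"dz":-0.0005,"twist":0},{"dx":0,"dy":0,"dz":-0.001,"twist":0},{"dx":0,"dy":0,"dz":-0.0015,"twist":0}])

```text
t: 18.38
eef_pos: [0.5293, -0.0031, 0.178]
ee_rot: [0.899, 1.571, -2.417]
force: [-4.3, 0.9, -5.1]
width: 0.0076
```

```bash
python3 st.py; python3 two.py 16
```

```text
t 18.3833 r 0.0584 lat 0.0008 z 0.178 F.n 4.3 F [-4.3  0.9 -5.1] w 0.0076 zhd 170.01
```

View pics/two16.png

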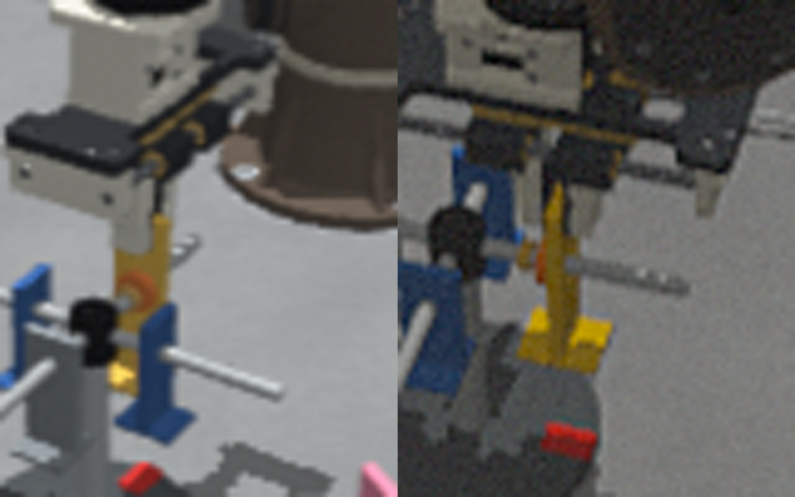

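jog_arm(motion=[{"dx":0.0005,"dy":0,"dz":0,"twist":0},{"dx":0.001,"dy":0,"dz":0,"twist":0},{"dx":0.001,"dy":0,"dz":-0.0005,"twist":0},{"dx":0.001,"dy":0,"dz":-0.001,"twist":0}])

```text
t: 18.82
eef_pos: [0.5306, -0.0033, 0.1774]
ee_rot: [-2.863, 1.57, 0.104]
force: [-4.2, 1.3, 0.9]
width: 0.0074
```

jog_arm(motion=[{"dx":0,"dy":0,"dz":-0.0005,"twist":0},{"dx":0,"dy":0,"dz":-0.001,"twist":0}])

```text
t: 18.98
eef_pos: [0.5315, -0.0034, 0.1772]
ee_rot: [-2.734, 1.57, 0.233]
force: [-3.8, 1.0, -0.2]
width: 0.0075
```

jog_arm(motion=[{"dx":0,"dy":0,"dz":-0.0005,"twist":0},{"dx":0,"dy":0,"dz":-0.001,"twist":0}])

```text
t: 19.15
eef_pos: [0.5324, -0.0036, 0.177]
ee_rot: [-2.611, 1.571, 0.356]
force: [-4.0, 0.9, 1.1]
width: 0.0076
```

jog_arm(motion=[{"dx":0,"dy":0,"dz":-0.0005,"twist":0},{"dx":0,"dy":0,"dz":-0.001,"twist":0}])

```text
t: 19.32
eef_pos: [0.5333, -0.0038, 0.177]
ee_rot: [-2.19, 1.571, 0.778]
force: [-3.5, 0.9, 0.6]
width: 0.0074
```

jog_arm(motion=[{"dx":0,"dy":0,"dz":-0.0005,"twist":0},{"dx":0,"dy":0,"dz":-0.001,"twist":0}])

```text
t: 19.48
eef_pos: [0.5342, -0.0039, 0.177]
ee_rot: [0.015, 1.571, 2.982]
force: [-5.3, 1.3, 0.9]
width: 0.0078
```

jog_arm(motion=[{"dx":0,"dy":0,"dz":-0.0005,"twist":0},{"dx":0,"dy":0,"dz":-0.001,"twist":0}])

```text
t: 19.65
eef_pos: [0.5344, -0.0041, 0.1768]
ee_rot: [0.103, 1.569, 3.07]
force: [-9.3, 3.0, 3.5]
width: 0.0077
```

```bash
python3 st.py; python3 two.py 17; python3 -c "
from h import *
crop('s17','zs17',235,155,275,195,14);crop('sc17','z17',240,170,275,205,14)"
```

```text
t 19.65 r 0.0533 lat 0.0008 z 0.1768 F.n 9.7 F [-9.3  3.   3.5] w 0.0077 zhd 170.0
```

View pics/zs17.png

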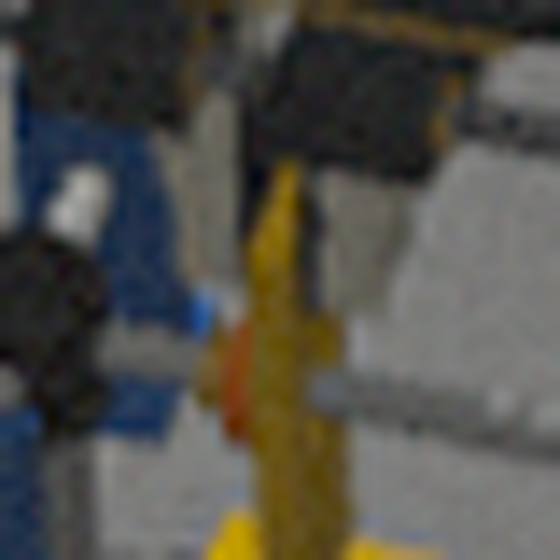

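jog_arm(motion=[{"dx":0,"dy":0,"dz":-0.0003,"twist":0},{"dx":0,"dy":0,"dz":-0.0003,"twist":0}])

```text
t: 19.92
eef_pos: [0.5343, -0.0041, 0.1768]
ee_rot: [0.11, 1.569, 3.077]
force: [-8.7, 2.7, 3.9]
width: 0.0078
```

```bash
python3 st.py
```

```text
t 19.9167 r 0.0533 lat 0.0009 z 0.1768 F.n 9.0 F [-8.7  2.7  3.9] w 0.0078 zhd 170.0
```

jog_arm(motion=[{"dx":0,"dy":0,"dz":-0.0003,"twist":0},{"dx":0,"dy":0,"dz":-0.0005,"twist":0},{"dx":0,"dy":0,"dz":-0.0005,"twist":0}])

```text
t: 20.17
eef_pos: [0.5344, -0.0042, 0.1767]
ee_rot: [0.114, 1.568, 3.081]
force: [-10.5, 3.7, 3.7]
width: 0.0078
```

```bash
python3 st.py
```

```text
t 20.1667 r 0.0532 lat 0.0009 z 0.1767 F.n 11.0 F [-10.5   3.7   3.7] w 0.0078 zhd 170.0
```

jog_arm(motion=[{"dx":0,"dy":0,"dz":0.0006,"twist":0},{"dx":0,"dy":0,"dz":0.0012,"twist":0},{"dx":0,"dy":0,"dz":0.0018,"twist":0},{"dx":0,"dy":0,"dz":0.0018,"twist":0}])

```text
t: 20.5
eef_pos: [0.5341, -0.004, 0.1768]
ee_rot: [0.078, 1.571, 3.046]
force: [-2.8, 0.6, -0.1]
width: 0.0078
```

```bash
python3 st.py
```

```text
t 20.5 r 0.0536 lat 0.0008 z 0.1768 F.n 2.9 F [-2.8  0.6 -0.1] w 0.0078 zhd 170.01
```

Now back off slightly more, then lower until the branch carries the bracket.

jog_arm(motion=[{"dx":0,"dy":0,"dz":0.0005,"twist":0},{"dx":0.0005,"dy":0,"dz":0.0005,"twist":0},{"dx":0.001,"dy":0,"dz":0.0005,"twist":0},{"dx":0.001,"dy":0,"dz":0.0005,"twist":0}])

```text
t: 20.83
eef_pos: [0.534, -0.0039, 0.176]
ee_rot: [-3.009, 1.57, -0.042]
force: [-3.2, 0.7, -1.5]
width: 0.0079
```

```bash
python3 st.py
```

```text
t 20.8333 r 0.0537 lat 0.0007 z 0.176 F.n 3.2 F [-3.2  0.7 -1.5] w 0.0079 zhd 170.01
```

jog_arm(motion=[{"dx":0.0005,"dy":0,"dz":0,"twist":0},{"dx":0.001,"dy":0,"dz":0,"twist":0},{"dx":0.001,"dy":0,"dz":0,"twist":0}])

```text
t: 21.08
eef_pos: [0.5339, -0.0039, 0.1749]
ee_rot: [-2.908, 1.57, 0.059]
force: [-2.0, -0.3, -1.2]
width: 0.0078
```

```bash
python3 st.py
```

```text
t 21.0833 r 0.0538 lat 0.0007 z 0.1749 F.n 1.9 F [-2.  -0.3 -1.2] w 0.0078 zhd 170.01
```

jog_arm(motion=[{"dx":0.0005,"dy":0,"dz":0.0003,"twist":0},{"dx":0.001,"dy":0,"dz":0.0003,"twist":0},{"dx":0.001,"dy":0,"dz":0.0003,"twist":0}])

```text
t: 21.33
eef_pos: [0.534, -0.0038, 0.1747]
ee_rot: [-3.016, 1.569, -0.048]
force: [-1.3, 1.1, 4.0]
width: 0.008
```

jog_arm(motion=[{"dx":0.0005,"dy":0,"dz":0,"twist":0},{"dx":0.001,"dy":0,"dz":0,"twist":0},{"dx":0.001,"dy":0,"dz":0,"twist":0}])

```text
t: 21.58
eef_pos: [0.5341, -0.0039, 0.1745]
ee_rot: [-3.036, 1.569, -0.068]
force: [-4.4, -0.8, 10.6]
width: 0.0078
```

jog_arm(motion=[{"dx":-0.0006,"dy":0,"dz":0.0002,"twist":0},{"dx":-0.0013,"dy":0,"dz":0.0003,"twist":0},{"dx":-0.0013,"dy":0,"dz":0.0003,"twist":0}])

```text
t: 21.83
eef_pos: [0.5338, -0.0037, 0.1747]
ee_rot: [-2.886, 1.569, 0.081]
force: [-0.5, -1.8, 3.3]
width: 0.0077
```

```bash
python3 st.py; python3 two.py 18
```

```text
t 21.8333 r 0.0539 lat 0.0006 z 0.1747 F.n 0.1 F [-0.5 -1.8  3.3] w 0.0077 zhd 170.02
```

View pics/two18.png

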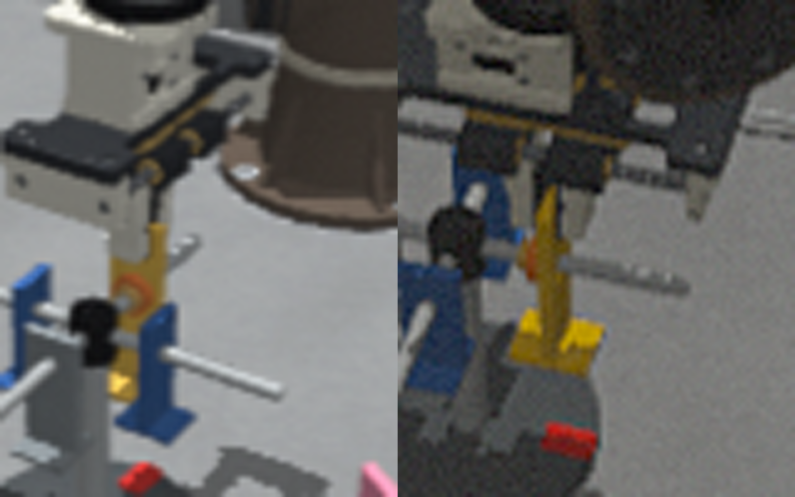

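jog_arm(motion=[{"dx":-0.0004,"dy":0,"dz":0,"twist":0},{"dx":-0.0004,"dy":0,"dz":0,"twist":0},{"dx":-0.0004,"dy":0,"dz":0,"twist":0},{"dx":-0.0004,"dy":0,"dz":0,"twist":0},{"dx":-0.0004,"dy":0,"dz":0,"twist":0},{"dx":-0.0004,"dy":0,"dz":0,"twist":0}], gripper=0.024)

```text
t: 22.43
eef_pos: [0.5331, -0.0038, 0.1745]
ee_rot: [0.307, 1.571, -3.009]
force: [-0.3, 0.5, -0.1]
width: 0.0237
```

```bash
python3 st.py; python3 two.py 19;python3 -c "
from h import *
crop('s19','zs19',235,145,285,205,11)"
```

```text
t 22.4333 r 0.0546 lat 0.0008 z 0.1745 F.n 0.4 F [-0.3  0.5 -0.1] w 0.0237 zhd 170.01
```

View pics/zs19.png

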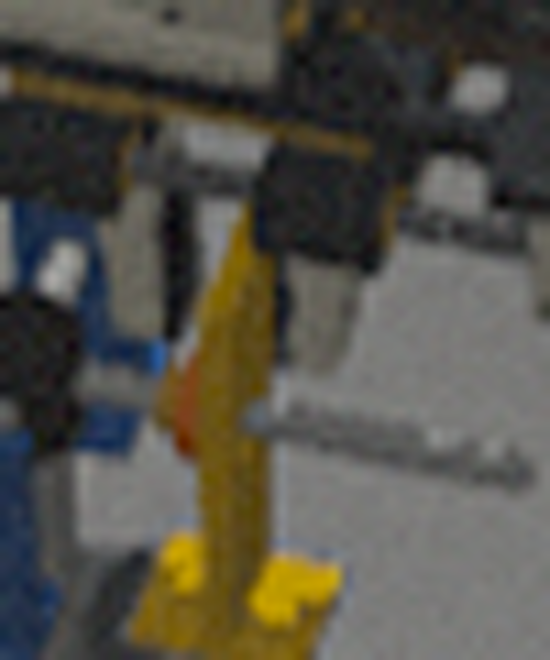

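jog_arm(motion=[{"dx":-0.005,"dy":0,"dz":0,"twist":0},{"dx":-0.013,"dy":0,"dz":0,"twist":0},{"dx":-0.025,"dy":0,"dz":0,"twist":0},{"dx":-0.045,"dy":0,"dz":0,"twist":0},{"dx":-0.07,"dy":0,"dz":0,"twist":0},{"dx":-0.1,"dy":0,"dz":0,"twist":0},{"dx":-0.13,"dy":0,"dz":0,"twist":0},{"dx":-0.14,"dy":0,"dz":0,"twist":0}])

```text
t: 23.2
eef_pos: [0.5348, -0.004, 0.3205]
ee_rot: [-2.878, 1.564, 0.089]
force: [1.5, -0.7, 0.9]
width: 0.0238
```

```bash
python3 st.py; python3 two.py 20;python3 -c "
from h import *
crop('s20','zs20',230,145,280,205,10);crop('sc20','z20',240,160,290,220,10)
a=cv2.imread('pics/z20.png');b=cv2.imread('pics/zs20.png');cv2.imwrite('pics/zz20.png',cv2.resize(np.hstack([a,b]),None,fx=.79,fy=.79))"
```

```text
t 23.2 r 0.0529 lat 0.0007 z 0.3205 F.n -1.6 F [ 1.5 -0.7  0.9] w 0.0238 zhd 170.03
```

View pics/zz20.png

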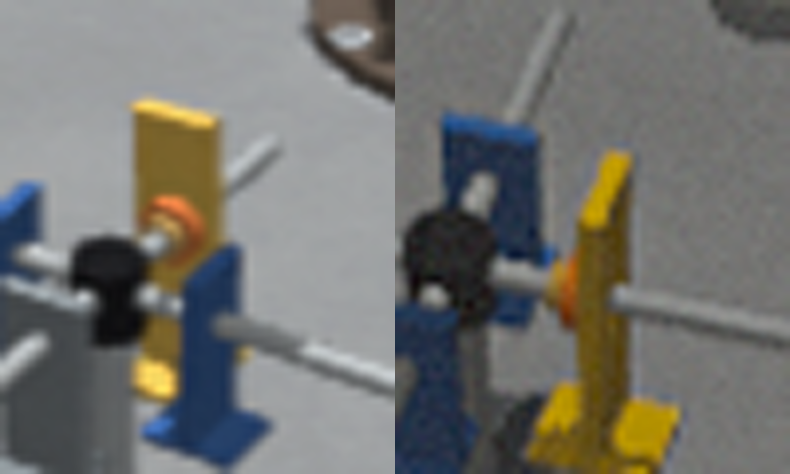

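```bash
python3 -c "
from h import *
crop('s20','f1',190,100,310,220,5);crop('sc20','f2',190,140,310,260,5)
a=cv2.imread('pics/f2.png');b=cv2.imread('pics/f1.png');cv2.imwrite('pics/ff.png',cv2.resize(np.hstack([a,b]),None,fx=.66,fy=.66))"
```

```text
(no output)
```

View pics/ff.png

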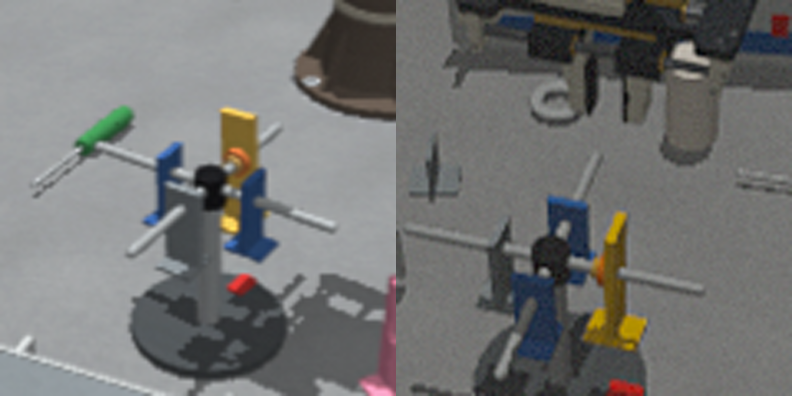

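View pics/s20.png

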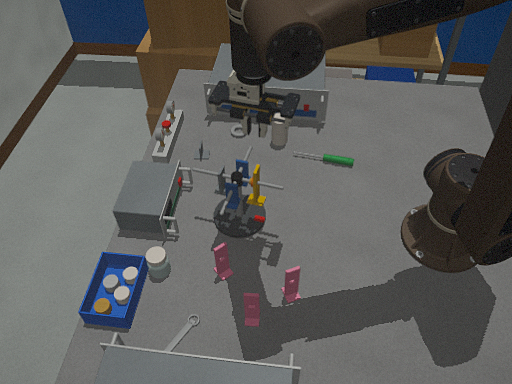

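```bash
python3 - <<'E'
from h import *
S=cam('scene');D=cam('side')
k=5*.66
a=lambda x,y:(190+x/k-.4,140+y/k-.4); b=lambda x,y:(190+(x-396)/k-.4,100+y/k-.4)
P={'tip':((279,127),(702,290)),'grey':((131,251),(407,230)),'blue':((333,227),(499,373)),'far':((98,147),(599,155))}
for n,(p,q) in P.items():
    x,e=tri([(S,a(*p)),(D,b(*q))]); P[n]=x; print(n,x.round(4),np.round(e,4))
print(hd(P['tip']-P['grey']),hd(P['blue']-P['far'])+90)
E
```

```text
tip [0.4622 0.0098 0.1686] [0.0007 0.0007]
grey [ 0.7124 -0.0322  0.1696] [0.0017 0.0017]
blue [0.6096 0.112  0.1699] [0.0005 0.0005]
far [ 0.5649 -0.1391  0.1665] [0.0005 0.0005]
170.46672759368417 169.9139203982374
```

```bash
python3 -c "
from h import *
print(arm.job_done())"
```

```text
the job is handed in; nothing more can be done
None
```

The job is handed in at about 23 s on the clock: the yellow bracket hangs upright on the free branch over the red mark, with the orange ring pushed home against its brass backstop.

**Last checks**
- **Branch:** its heading measures about 170.2° and the mark's about 169°, an error of roughly 0.02 rad against the 0.14 allowed.
- **Ring:** it slid at about 4 N. It then stopped: the force along the branch rose to 11 N with no further movement. In the pictures it sits against the brass.
- **Bracket:** it hangs upright and free, with the gripper opened and raised well clear.
- **Other things:** in the last pictures the rest of the bench looks unmoved, judged by eye only.

**What went wrong or disagreed**
- **First push missed:** the fingers passed over the branch without touching it. In the pictures the fingertips stand about 18 mm behind the reported TCP, not 11 mm ahead as stated, so I worked from the pictures after that.
- **Gripper opened too early:** I opened it while the fingers were still next to the branch after turning it. The ring did not move measurably.
- **Peak force:** when I lowered the bracket onto the branch, the upward force briefly reached 10.6 N (about 11.5 N in total). I eased it off before letting go. No end-of-move force reading exceeded 18 N in total, the highest being about 12 N at the ring's stop.

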